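# Wind the variable transformer up to its limit tab and tag it

### The job

Bring the variable transformer up to its limit: turn the big three-armed dial clockwise until its white pointer stands opposite the red tab, without running past the tab. Then hang the red tag by its hole on the sloping brass peg of the tag stand, so that it hangs down freely against the stand, and let go. Leave the other things on the bench where they are.

Things in the scene. Friction and masses are not known exactly. Their poses are not given: they have to be found in the camera images.
- transformer: the variable transformer, a grey wedge-shaped housing fixed to the bench, 200 mm deep (x) and 220 mm wide (y), 50 mm high at the front and 123 mm at the rear; origin at the centre of its underside, its x axis runs from front to rear, and at yaw 0 points away from the robot
- dial_center (a point): the dial's axis at the surface of the sloped panel, 86 mm above the bench. Its z axis is the panel's outward normal, leaning 0.35 rad (20 degrees) from vertical towards the front; its x axis points up the slope, its y axis to the left. Heights above the panel are along this z
- carry_handle (a point): middle of the fixed steel carrying handle, a round bar 10 mm thick over the middle of the dial, along the panel's x axis (same axes as dial_center), 45 to 55 mm above the panel; its legs stand 93 to 97 mm either side of the dial's axis. The dial's arms pass under it; a finger reaching down to them cannot pass it and must be lifted over
- dial (a joint): the dial's angle in rad, 0 to 5 (end stops), growing clockwise seen from above the panel: the pointer stands at angle 2.5 - value about the panel's z axis, counted from its x axis. It turns stiffly (0.2 N m, about 4 N at the arms) and stays where it is left. Its arms can be pushed with the closed fingertips
- pointer (a point): outer end of the white-lined arm, 65 mm from the axis, 12 mm above the panel; its x axis points outwards. The dial is a grey disc of radius 65 mm (top 9 mm above the panel) with a black hub of radius 17 mm (top 36 mm) and three black radial arms 120 degrees apart, each 16 mm wide, from the hub to 63 mm from the axis, top 34 mm; the one with the white line is the pointer
- limit_tab (a joint): where the red limit tab stands, in the dial's angle convention (equal values = pointer at the tab); clamped, it does not move. It stands 1.9 to 3.3 rad clockwise of where the dial starts
- red_mark (a point): the point at the dial's rim level with the red limit tab, 65 mm from the axis, 12 mm above the panel, so that it coincides with the pointer's point when set; its x axis points outwards. The tab itself is a red block 13 x 7 x 14 mm on the panel, 70 to 83 mm from the axis
- tag: the red tag: a rigid plastic plate 130 x 50 x 6 mm lying flat with a 27 mm hole near its +x end and a black grip rib on top, 50 mm long (x), 24 mm wide (y), top 26 mm above the underside, centred at x = -15 mm; 0.06 to 0.13 kg; origin at the centre of the underside, x towards the hole, z up. It lies in front of the stand, hole end towards it
- tag_hole (a point): centre of the tag's hole, at x = 45 mm, 3 mm above its underside; same axes as the tag
- tag_stand: the tag stand, fixed: a disc foot of 50 mm radius and an upright flat bar 30 mm wide, 12 mm thick and 215 mm high, whose front face is the plane x = 0 of its frame; origin at the centre of the foot's underside, its front faces its -x, roughly towards the robot
- peg_root (a point): where the brass peg's axis leaves the stand's bar, 190 mm above the bench. The peg is a plain round rod of 10 mm diameter that rises at 45 degrees towards the stand's -x (the robot)
- peg_tip (a point): the peg's free end (centre of its rounded end), 60 mm from the root along the peg
- oil_bottle: bystander: small blue plastic bottle, 42 mm diameter, 115 mm tall, standing; origin at the centre of its underside
- green_jar: bystander: green glass jar, 54 mm diameter, 100 mm tall, standing; origin at the centre of its underside
- brush: bystander: flat brush 170 mm long lying with its handle towards the robot; origin at the centre of its underside
- swab_cup: bystander: black cup of white swabs, 76 mm diameter, 85 mm tall, standing; origin at the centre of its underside
- tin: bystander: low green tin, 84 mm diameter, 45 mm tall; origin at the centre of its underside

How it is judged (in metres and radians):
On the way, in this order (a step that is already met when the one before it is completed fails the run):
1. the dial's pointer has been brought to the red tab (distance between pointer and red_mark below 0.005 m and velocity of joint dial between -0.05 and 0.05 rad/s), for 0.3 s.
2. the tag hangs on the peg (distance between pointer and red_mark below 0.005 m and distance between tag_hole and peg_root below 0.03 m and angle between tag's own x axis and vertical below 0.45 rad and linear speed of tag below 0.03 m/s and height (world z) of tag above 0.09 m), for 0.2 s.
At the end, for the whole second after the job is handed in: The pointer's end is within 5 mm of the mark point at the tab (about 4 degrees), and the tag hangs at rest on the peg: its hole's centre within 30 mm of the peg's root, its long axis within 0.45 rad of vertical, its origin more than 90 mm above the bench (all of step 2); the robot touches nothing.
It fails at once if the dial is turned past the red tab by more than 9 mm at the pointer (8 degrees) (y of pointer in the frame of red_mark below -0.009 m and x of pointer in the frame of red_mark above -0.045 m).
It fails at once if a bystander is moved by more than 30 mm (distance of any of oil_bottle, green_jar, brush, swab_cup, tin from where it was at the start of the episode above 0.03 m).
It also fails if it takes over 67 s, if anything falls off the work surface, if the arm or the gripper's body presses on something with over 40 N, if the wrist force passes 120 N, or if a joint passes its speed limit or range.

### The arm

A 6-joint arm with a two-finger parallel gripper is mounted at the origin on the work surface. World frame = base frame: x ahead of the robot, y to its left, z up, the work surface at z = 0. Lengths are in mm, angles in rad, forces in N, time in s.
With the tool pointing down it reaches from about 325 to 925 mm from the base axis. Payload 3.1 kg.
Tool frame: the origin (TCP) lies on the centre line of the jaws, within the pads' length; the fingertips stand 11 mm ahead of it and the grasp point (between the pads) lies 8 mm behind it (r.finger_overhang is the distance from the TCP to the fingertips, in mm); z points along the fingers, y is the line along which they close (so a half turn about z gives the same grasp; the last joint's range is limited). The gripper opens to 85 mm and grips with 20 to 120 N. Pads are 22 mm wide; open, the fingers measure 114 mm over their backs; the gripper's body (76 mm by 85 mm) begins 54 mm behind the grasp point. The pads swing forward as they close: fully open they stand 13 mm farther back than shut.
Start: joints at [1.044, 0.217, 1.613, -0, 1.311, -0.112], TCP at [251.863, 572.018, 203.8] pointing down, gripper open.
Joint ranges: [-2.75, 2.75], [-0.78, 2.1], [0.31, 2.55], [-1.13, 4.27], [0.13, 2.63], [-2.58, 2.58]. Speed limits (rad/s): [2.79, 2.79, 3.14, 3.14, 3.14, 3.14].

### API

Orientations are given as a unit quaternion [x, y, z, w].
In Python, from workcell import r gives the robot as it stands. The module is installed in compiled form; this text tells all that it offers.
- The arm moves only by the tool carry_out, never from a script. Its arguments are lists of equal length, an entry for each row: "grip": the opening, from -1 (shut) to 1 (fully open); "xyz": the shift along the tool's x, y, z each as a share of 0.5 m, from -1 to 1, a list of three; "roll": the turn about the tool's z as a share of 120 degrees, from -1 to 1. In form: {"grip": [grip, ...], "xyz": [[tx, ty, tz], ...], "roll": [roll, ...]}. A call has 1 to 20 rows; each row is the pose to reach, as a shift and turn from the pose commanded when the call began, along the tool's axes at that moment; what a row does not reach only later rows make up. A row lasts 1/8 s, in which the tool goes at most 62.5 mm and 10.7 degrees, less where a joint would pass 70% of its speed; a pose out of reach is approached as far as the arm can. A call with a number of a shift or a turn outside -1 to 1 is refused whole. A call with a gripper value outside its range is refused whole. The fingers move at their own pace and stop on an object; "newtons" is the grip in N (left out, the last holds). Time passes only in rows, so rows that repeat a pose let the fingers close. It gives the time, the measured TCP pose, the force, the opening and the grip force at its end, in the units of the state.
- r.observe(): the state, without advancing time (a new reading comes with each control period).
- r.read_camera(name): name is "scene" or "top" or "wrist"; returns the picture (384x512x3 uint8, blue, green, red); there is no depth.
- r.camera_model(name): a dict with "fx", "fy", "cx", "cy" (pixels), "R" (3x3) and "t" (3): a world point X has camera coordinates R X + t. Camera axes: x right, y down, z forward; pixel columns grow to the right and rows downward; lengths in mm; the calibration is good to about 2 mm. The wrist camera is an equidistant fisheye: a pixel r from the principal point sees the ray r / f radians off the axis. A picture is of the moment at which its call begins: read the wrist's pose just before it. camera_model takes no time and is no camera call; for the wrist camera it gives the pose at the moment of the call.
- r.close_job(): hands the job in; it is judged then, once.
Trained networks look in the newest picture that a camera, given by its name, has taken for a name from the list of things; names that differ only in an ending like _2 or _b are one class to them, and where a whole thing is asked for, a point or a joint stands for the part that bears it (a point fixed in the world has none). Each returns a list of dicts, best first, with "confidence" (0 to 1); they miss things now and then, are a little off and sometimes report something else, mostly with a low value. They report only what shows in the picture. A call takes as long as a camera call.
- r.look_for(camera, target): "location" ([x, y, z] in mm, in world coordinates, good to about 4 mm: the middle of the surface that is visible of it).
- r.trace(camera, target): "mask" (384x512 bool, what is visible of it).
The state is a dict: "time": time; "q": joint angles; "qvel": joint speeds; "effort": joint torques, N m; "ee_pos": TCP position; "eef_rot": TCP orientation; "wrist_force": force on the tool from outside, world axes, zero at the start; "wrist_torque": the same for the moment, N m; "finger_gap": finger opening in mm; "finger_force": force on a finger pad.
Only numpy, scipy, OpenCV 4.12 (cv2) and the standard library are available. Lean on these libraries where they do the work, as an engineer would, in place of code of your own. Each camera call takes 0.05 s, during which the arm holds its last target. There are 200 camera calls.

## Working session

There is one attempt and no reset: what is moved stays moved. The work goes in short steps, Python scripts to look and compute and a tool call to move; the robot and the scene stay as the last step left them, time stands still between calls to the robot, and variables do not carry over. Pictures are saved under pics/ and viewed, at most 10 in all, crops included, and the job is handed in when it is done.

Besides the shell and the picture viewer there is one more tool, called after "Request:" as name([rows], argument=value, ...), one row to a line, values as JSON. carry_out: Moves the arm, as the interface text tells. Shift numbers are shares of 0.5 m and turn numbers shares of 120 degrees, none past 1 either way. Its arguments: {"type":"object","properties":{"grip":{"type":"array"},"xyz":{"type":"array"},"roll":{"type":"array"},"newtons":{"type":"number"}},"required":["grip","xyz","roll"]}

```bash
mkdir -p pics; cat > h.py <<'E'
import numpy as np, cv2
from workcell import r
from scipy.spatial.transform import Rotation as Ro
def ray(cam,u,v,m=None):
    m=m or r.camera_model(cam); R=np.array(m["R"]);t=np.array(m["t"])
    x=(u-m["cx"])/m["fx"];y=(v-m["cy"])/m["fy"]
    if cam=="wrist":
        th=np.hypot(x,y); s=np.sin(th)/th if th>1e-9 else 1; d=np.array([x*s,y*s,np.cos(th)])
    else: d=np.array([x,y,1.])
    d=R.T@d; return -R.T@t, d/np.linalg.norm(d)
def atz(cam,u,v,z,m=None):
    o,d=ray(cam,u,v,m); return o+d*(z-o[2])/d[2]
def tri(rs):
    A=0;b=0
    for o,d in rs:
        P=np.eye(3)-np.outer(d,d);A=A+P;b=b+P@o
    return np.linalg.solve(A,b)
def proj(cam,X,m=None):
    m=m or r.camera_model(cam); c=np.array(m["R"])@X+np.array(m["t"])
    if cam=="wrist":
        th=np.arctan2(np.hypot(c[0],c[1]),c[2]); k=th/np.hypot(c[0],c[1])
    else: k=1/c[2]
    return np.array([m["fx"]*c[0]*k+m["cx"],m["fy"]*c[1]*k+m["cy"]])
def st():
    s=r.observe(); print(s["time"],np.round(s["ee_pos"],1),np.round(s["eef_rot"],4),np.round(s["wrist_force"],1),round(s["finger_gap"],1)); return s
E
python3 - <<'E'
from h import *
np.set_printoptions(suppress=True,precision=1)
st()
ims=[]
for c in("scene","top"):
    im=r.read_camera(c); cv2.imwrite(f"pics/{c}0.png",im)
    for n in("transformer","dial_center","pointer","limit_tab","red_mark","carry_handle","tag","tag_hole","tag_stand","peg_tip","peg_root","oil_bottle","green_jar","brush","swab_cup","tin"):
        o=r.look_for(c,n); print(c,n,[(np.round(q["location"]),round(q["confidence"],2)) for q in o[:2]])
    m=r.camera_model(c); print(c, -np.array(m["R"]).T@m["t"], m["fx"])
E
```

```text
0.0 [251.4 571.2 202.4] [ 0.2  1.  -0.  -0. ] [-0.  -1.   0.4] 85.1
scene transformer [(array([654., 219.,  90.]), 0.93)]
scene dial_center [(array([644., 242., 103.]), 0.92), (array([ 548., -465.,   50.]), 0.35)]
scene pointer [(array([638., 252.,  98.]), 0.63)]
scene limit_tab []
scene red_mark [(array([ 613., -276.,   12.]), 0.27)]
scene carry_handle [(array([644., 247., 101.]), 0.75)]
scene tag [(array([ 454., -279.,    8.]), 0.61)]
scene tag_hole [(array([ 452., -283.,    8.]), 0.78)]
scene tag_stand [(array([ 610., -277.,   11.]), 0.79), (array([605., -10.,  71.]), 0.44)]
scene peg_tip [(array([ 613., -274.,   11.]), 0.81), (array([594., 461.,  46.]), 0.19)]
scene peg_root [(array([ 610., -277.,   14.]), 0.57)]
scene oil_bottle [(array([604., -13.,  72.]), 0.73), (array([ 547., -467.,   51.]), 0.35)]
scene green_jar [(array([748.,   7.,  74.]), 0.6), (array([ 551., -466.,   49.]), 0.52)]
scene brush [(array([448., -15.,  19.]), 0.74)]
scene swab_cup [(array([595., 460.,  47.]), 0.76)]
scene tin [(array([ 551., -466.,   49.]), 0.66), (array([747.,   5.,  75.]), 0.6)]
scene [ 941
[... 333 characters left out ...]
), 0.65), (array([ 601., -259.,   14.]), 0.57)]
top tag [(array([ 442., -273.,   10.]), 0.86), (array([ 601., -263.,   12.]), 0.32)]
top tag_hole [(array([ 448., -267.,    5.]), 0.86), (array([635., 260., 106.]), 0.45)]
top tag_stand [(array([ 597., -259.,   12.]), 0.67)]
top peg_tip [(array([ 601., -262.,   14.]), 0.7), (array([ 449., -272.,    7.]), 0.37)]
top peg_root [(array([ 604., -259.,   11.]), 0.65)]
top oil_bottle [(array([591.,  -1.,  76.]), 0.65)]
top green_jar [(array([735.,  17.,  99.]), 0.75)]
top brush [(array([441.,  -9.,  18.]), 0.75)]
top swab_cup [(array([590., 472.,  37.]), 0.91)]
top tin [(array([ 543., -455.,   47.]), 0.92)]
top [ 456.1   -2.1 1405.9] 426.1891119813336
```

```bash
python3 - <<'E'
from h import *
o=[]
for c in("scene","top"):
    im=cv2.imread(f"pics/{c}0.png")
    for X,h in(([640,255,90],50),([520,-275,80],66)):
        u,v=proj(c,np.array(X,float)).astype(int); 
        x0,y0=max(0,u-h),max(0,v-h); cr=im[y0:y0+int(1.5*h),x0:x0+2*h]
        s=400/(2*h); print(c,x0,y0,s)
        cr=cv2.resize(im[y0:y0+2*h,x0:x0+2*h],(400,400),interpolation=cv2.INTER_CUBIC)
        o.append(cr)
cv2.imwrite("pics/c1.png",np.vstack([np.hstack(o[:2]),np.hstack(o[2:])])[:800])
cv2.imwrite("pics/c1a.png",np.hstack(o[:2]));cv2.imwrite("pics/c1b.png",np.hstack(o[2:]))
E
```

```text
scene 249 97 4.0
scene 122 193 3.0303030303030303
top 124 119 4.0
top 278 145 3.0303030303030303
```

View pics/c1a.png

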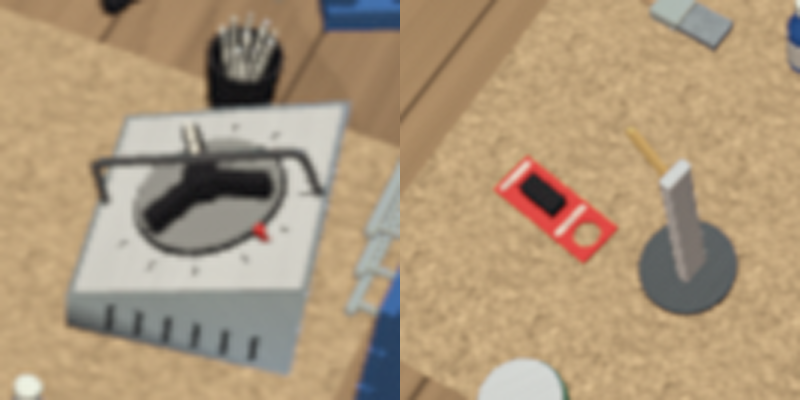

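View pics/c1b.png

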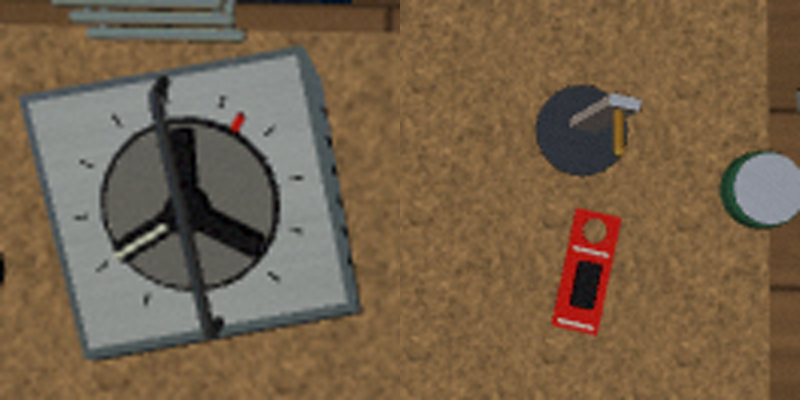

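```bash
cat > fit.py <<'E'
from h import *
from scipy.optimize import least_squares as LS
np.set_printoptions(suppress=True,precision=2)
mt,ms=r.camera_model("top"),r.camera_model("scene")
T=lambda p:np.array([124+p[0]/4,119+p[1]/4]);S=lambda p:np.array([249+p[0]/4,97+p[1]/4])
T2=lambda p:np.array([278+(p[0]-400)/3.0303,145+p[1]/3.0303]);S2=lambda p:np.array([122+(p[0]-400)/3.0303,193+p[1]/3.0303])
def fit(ob,x0,n=""):
    # ob: (cam,pix,local)
    def f(p):
        c,s=np.cos(p[2]),np.sin(p[2]);R=np.array([[c,-s,0],[s,c,0],[0,0,1]])
        return np.concatenate([proj(k,R@np.array(l,float)+[p[0],p[1],p[3] if len(p)>3 else 0],mt if k=="top" else ms)-u for k,u,l in ob])
    o=LS(f,x0); print(n,o.x,"res px",o.fun.reshape(-1,2).tolist() and np.abs(o.fun).max()); return o.x
C=dict(fl=[-100,110,50],rl=[100,110,123],rr=[100,-110,123],fr=[-100,-110,50])
ob=[("top",T(p),C[k]) for k,p in dict(rl=(22,100),rr=(303,50),fr=(357,312),fl=(88,358)).items()]
os_=[("scene",S(p),C[k]) for k,p in dict(fl=(128,118),rl=(348,103),rr=(302,290),fr=(73,290)).items()]
fit(ob,[640,255,.2],"tr top");fit(os_,[640,255,.2],"tr scene")
fit(ob+os_,[640,255,.2,0],"tr z free")
P=fit(ob+os_,[640,255,.2],"tr")
c,s=np.cos(P[2]),np.sin(P[2]);Rz=np.array([[c,-s,0],[s,c,0],[0,0,1]])
a=.35;Rp=Rz@np.array([[np.cos(a),0,-np.sin(a)],[0,1,0],[np.sin(a),0,np.cos(a)]])
D=np.array([P[0],P[1],86.]);print("dial",D)
def onp(cam,u,h):
    o,d=ray(cam,u[0],u[1]); n=Rp[:,2]; q=o+d*(n@(D+n*h-o))/(n@d); l=Rp.T@(q-D); return l
for nm,cam,u,h in(("ptr in","top",T((165,228)),34),("ptr out","top",T((118,258)),34),("tab top","top",T((239,119)),14),("tab sc","scene",S((261,230)),8),("arm b","top",T((262,250)),34),("arm c","top",T((183,130)),34)):
    l=onp(cam,u,h);print(nm,l,"ang",np.arctan2(l[1],l[0]),np.hypot(*l[:2]))
G=dict(a=[65,25,6],b=[65,-25,6],c=[-65,-25,6],d=[-65,25,6],h=[45,0,6])
tt=[("top",T2(p),G[k]) for k,p in dict(a=(576,208),b=(621,218),c=(598,335),d=(553,322),h=(594,231)).items()]
ts=[("scene",S2(p),G[k]) for k,p in dict(d=(529,157),a=(617,228),b=(586,262),c=(495,188),h=(586,235)).items()]
fit(tt,[440,-270,-.2],"tag top");fit(tt+ts,[440,-270,-.2,0],"tag zfree");fit(tt+ts,[440,-270,-.2],"tag")
print("peg tip",tri([ray("top",*T2((619,155))),ray("scene",*S2((631,131)))]))
print("peg root",tri([ray("top",*T2((621,110))),ray("scene",*S2((663,172)))]))
print("foot",atz("top",*T2((581,130)),6),atz("scene",*S2((688,266)),6))
E
python3 fit.py
```

```text
tr top [635.14 262.82   0.2 ] res px 0.8183720784925868
tr scene [641.55 267.47   0.19] res px 2.0296524886292673
tr z free [638.14 266.26   0.2   -4.09] res px 2.9865194419714953
tr [638.17 264.66   0.2 ] res px 3.1660076750190456
dial [638.17 264.66  86.  ]
ptr in [-8.72 17.68 34.  ] ang 2.028890033628792 19.70937876395432
ptr out [-25.32  57.68  34.  ] ang 1.9844428107789025 62.98928241765853
tab top [ 60.75 -51.97  14.  ] ang -0.7077145903896294 79.94438534708434
tab sc [ 61.61 -47.54   8.  ] ang -0.6571961621010817 77.81631887938322
arm b [-38.67 -50.91  34.  ] ang -2.2204033840440105 63.929284302534555
arm c [ 62.52 -11.86  34.  ] ang -0.1874743849745709 63.63271626254979
tag top [ 448.98 -275.98   -0.2 ] res px 0.992006593719907
tag zfree [ 450.66 -275.59   -0.2    -5.78] res px 1.1898683109043304
tag [ 451.7  -275.96   -0.2 ] res px 1.245935815934331
peg tip [ 558.79 -259.94  227.27]
peg root [ 599.48 -269.53  204.27]
foot [ 601.62 -268.98    6.  ] [ 605.8  -269.12    6.  ]
```

```bash
cat >> h.py <<'E'
def mv(goal,base=None,yaw=None):
    """share shifts from base=(pos,quat) (default: current) to world goal; yaw= wanted world heading of tool x"""
    if base is None:
        s=r.observe(); base=(s["ee_pos"],s["eef_rot"])
    R=Ro.from_quat(base[1]).as_matrix(); d=R.T@(np.array(goal,float)-base[0])
    roll=0
    if yaw is not None:
        y0=np.arctan2(R[1,0],R[0,0]); roll=-(yaw-y0+np.pi)%(2*np.pi)-np.pi if 0 else -(((yaw-y0)+np.pi)%(2*np.pi)-np.pi)
    return np.round(d/500,4),round(float(np.degrees(roll)/120),4),int(np.ceil(max(np.linalg.norm(d)/62.5,abs(np.degrees(roll))/10.7)))
E
python3 - <<'E'
from h import *
s=st();R=Ro.from_quat(s["eef_rot"]).as_matrix();print(R.round(3),s["q"])
for g in([560,300,330],): print(mv(g), mv(g,yaw=0.2+1.57),mv(g,yaw=.2))
E
```

```text
1.7 [251.9 572.  203.8] [ 0.2059  0.9786 -0.      0.    ] [-0.2  0.1 -0.2] 85.5
[[-0.915  0.403  0.   ]
 [ 0.403  0.915 -0.   ]
 [-0.    -0.    -1.   ]] [ 1.04378730e+00  2.16925016e-01  1.61338647e+00 -7.91544203e-06
  1.31128965e+00 -1.12216437e-01]
(array([-0.7832, -0.2496, -0.2524]), 0.0, 7) (array([-0.7832, -0.2496, -0.2524]), 0.4568, 7) (array([-0.7832, -0.2496, -0.2524]), 1.2065, 14)
```

Request:
carry_out([
  [-0.1, -0.03, -0.2524],
  [-0.7832, -0.2496, -0.2524],
  [-0.7832, -0.2496, -0.2524],
  [-0.7832, -0.2496, -0.2524],
  [-0.7832, -0.2496, -0.2524],
  [-0.7832, -0.2496, -0.2524],
  [-0.7832, -0.2496, -0.2524],
  [-0.7832, -0.2496, -0.2524],
  [-0.7832, -0.2496, -0.2524],
  [-0.7832, -0.2496, -0.2524],
], grip=[-1, -1, -1, -1, -1, -1, -1, -1, -1, -1], roll=[0, 0, 0, 0, 0, 0, 0, 0, 0, 0])

```text
time: 2.95
ee_pos: [558.6, 301.2, 329.4]
eef_rot: [0.205, 0.979, 0.0, -0.001]
wrist_force: [-0.1, -0.1, 0.4]
finger_gap: -0.3
finger_force: 0.0
```

```bash
python3 - <<'E'
from h import *
import json
s=st();m=r.camera_model("wrist");im=r.read_camera("wrist");cv2.imwrite("pics/w1.png",im)
json.dump({k:np.array(v).tolist() for k,v in m.items() if k in("fx","fy","cx","cy","R","t")},open("w1.json","w"))
cv2.imwrite("pics/w1b.png",cv2.resize(im,(800,600),interpolation=cv2.INTER_CUBIC))
E
```

```text
2.95 [558.6 301.2 329.4] [ 2.052e-01  9.787e-01  0.000e+00 -8.000e-04] [-0.1 -0.1  0.4] -0.3
```

View pics/w1b.png

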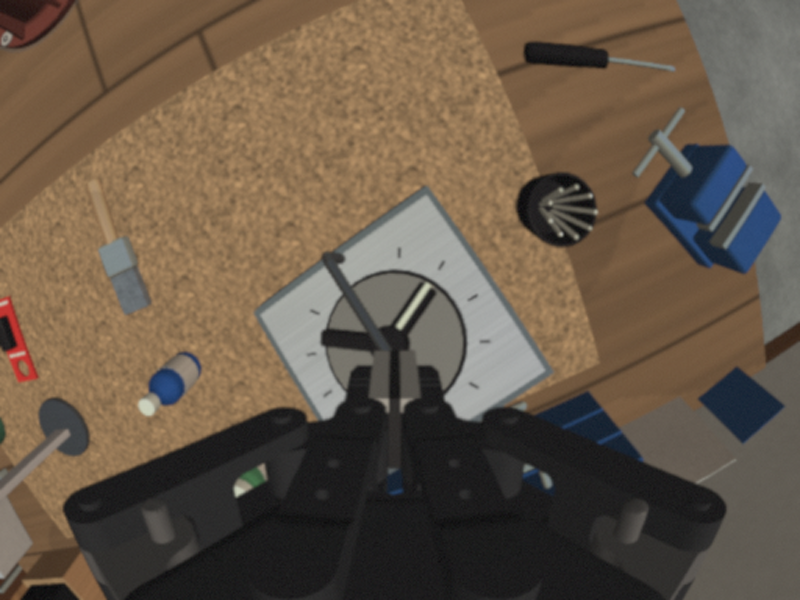

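```bash
cat > f2.py <<'E'
import io,contextlib,json
with contextlib.redirect_stdout(io.StringIO()): from fit import *
m=json.load(open("w1.json"))
W=lambda p:np.array(p)/1.5625
cor=dict(fl=(427,187),fr=(257,313),rl=(551,372))
def fw(p):
    c,s=np.cos(p[2]),np.sin(p[2]);R=np.array([[c,-s,0],[s,c,0],[0,0,1]])
    return np.concatenate([proj("wrist",R@np.array(C[k],float)+[p[0],p[1],0],m)-W(u) for k,u in cor.items()])
o=LS(fw,P);print("wrist only",o.x,np.abs(o.fun).max())
n=Rp[:,2]
for nm,u,h in(("ptr in",(403,330),34),("ptr out",(430,287),34),("disc",(396,341),9),("arm",(322,337),34)):
    a,d=ray("wrist",*W(u),m);q=a+d*(n@(D+n*h-a))/(n@d);l=Rp.T@(q-D);print(nm,l,np.arctan2(l[1],l[0]))
E
python3 f2.py
```

```text
wrist only [639.54 265.68   0.21] 2.8675496782842913
ptr in [-2.09 20.46 34.  ] 1.6727967639702985
ptr out [-20.09  60.53  34.  ] 1.8912920390907315
disc [1.21 5.02 9.  ] 1.3334958552932088
arm [-37.   -45.67  34.  ] -2.2517504626289258
```

```bash
cat > dial.py <<'E'
from h import *
D=np.array([638.7,265.8,86.]);Y=.2;a=.35
c,s_=np.cos(Y),np.sin(Y)
Rp=np.array([[c,-s_,0],[s_,c,0],[0,0,1]])@np.array([[np.cos(a),0,-np.sin(a)],[0,1,0],[np.sin(a),0,np.cos(a)]])
def tcp(phi,d,rad=47,h=18): 
    return D+Rp@np.array([rad*np.cos(phi)-d*np.sin(phi),rad*np.sin(phi)+d*np.cos(phi),h])+[0,0,11]
def head(phi): return phi+Y+np.pi/2
def show(goals,base=None):
    X=[];L=[];N=[]
    for p,y in goals:
        x,l,n=mv(p,base,y);X.append([round(float(v),3) for v in x]);L.append(round(l,3));N.append(n)
    print(X);print(L);print(N)
E
python3 - <<'E'
from dial import *
st()
p=tcp(1.95,33);y=head(1.95)
show([(p+[0,0,70],y),(p,y)]); print(p)
E
```

```text
3.0 [558.4 301.4 329.5] [ 2.049e-01  9.788e-01 -1.000e-04 -7.000e-04] [-0.6 -0.2 -0.4] 0.1
[[-0.056, -0.008, 0.324], [-0.056, -0.008, 0.464]]
[-0.474, -0.474]
[6, 6]
[582.16272141 286.42402323  97.43103941]
```

Request:
carry_out([
  [-0.056, -0.008, 0.2],
  [-0.056, -0.008, 0.3],
  [-0.056, -0.008, 0.324],
  [-0.056, -0.008, 0.324],
  [-0.056, -0.008, 0.324],
  [-0.056, -0.008, 0.324],
  [-0.056, -0.008, 0.324],
  [-0.056, -0.008, 0.36],
  [-0.056, -0.008, 0.4],
  [-0.056, -0.008, 0.43],
  [-0.056, -0.008, 0.464],
  [-0.056, -0.008, 0.464],
], grip=[-1, -1, -1, -1, -1, -1, -1, -1, -1, -1, -1, -1], roll=[-0.09, -0.18, -0.27, -0.36, -0.45, -0.474, -0.474, -0.474, -0.474, -0.474, -0.474, -0.474])

```text
time: 4.5
ee_pos: [582.2, 284.3, 95.1]
eef_rot: [-0.285, 0.959, -0.0, -0.002]
wrist_force: [-0.5, 0.3, 0.1]
finger_gap: 0.0
finger_force: 0.0
```

```bash
python3 - <<'E'
from dial import *
s=st()
print(s["q"][5],Ro.from_quat(s["eef_rot"]).as_matrix()[:2,0])
im=r.read_camera("scene")
u,v=proj("scene",np.array([630,265,100.])).astype(int)
cv2.imwrite("pics/s2.png",cv2.resize(im[v-50:v+50,u-50:u+50],(600,600),interpolation=cv2.INTER_CUBIC))
ph=[1.95-.0825*k for k in range(1,21)]
show([(tcp(1.95,25),head(1.95)),(tcp(1.95,19),head(1.95))]+[(tcp(f,19),head(f)) for f in ph])
E
```

```text
4.5 [582.2 284.3  95.1] [-2.848e-01  9.586e-01 -1.000e-04 -2.400e-03] [-0.5  0.3  0.1] 0.0
-1.8025625032412762 [-0.83770908 -0.54609592]
[[-0.015, 0.004, -0.007], [-0.027, 0.005, -0.011], [-0.034, 0.008, -0.013], [-0.042, 0.01, -0.015], [-0.05, 0.012, -0.018], [-0.058, 0.013, -0.02], [-0.065, 0.013, -0.023], [-0.073, 0.013, -0.025], [-0.081, 0.011, -0.028], [-0.089, 0.01, -0.031], [-0.096, 0.007, -0.034], [-0.103, 0.004, -0.037], [-0.11, 0.001, -0.04], [-0.117, -0.004, -0.043], [-0.123, -0.009, -0.045], [-0.129, -0.014, -0.048], [-0.134, -0.02, -0.051], [-0.139, -0.026, -0.053], [-0.143, -0.033, -0.056], [-0.147, -0.04, -0.058], [-0.15, -0.048, -0.06], [-0.153, -0.055, -0.062]]
[-0.001, -0.001, 0.039, 0.078, 0.117, 0.157, 0.196, 0.236, 0.275, 0.314, 0.354, 0.393, 0.433, 0.472, 0.511, 0.551, 0.59, 0.629, 0.669, 0.708, 0.748, 0.787]
[1, 1, 1, 1, 2, 2, 3, 3, 4, 4, 4, 5, 5, 6, 6, 7, 7, 8, 8, 8, 9, 9]
```

View pics/s2.png

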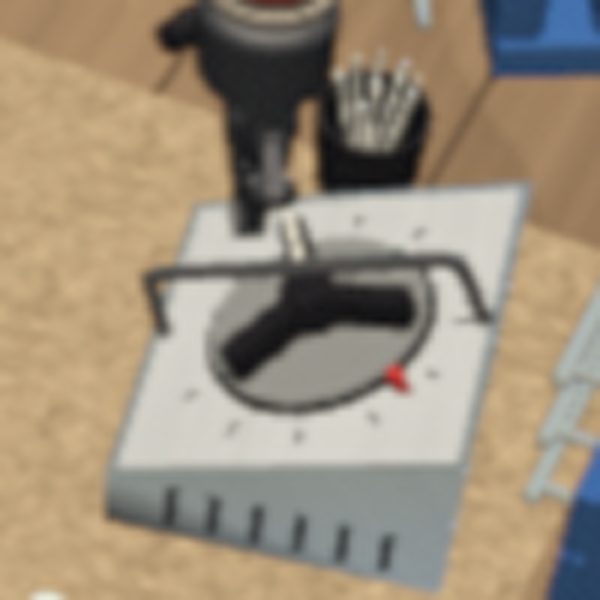

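Request:
carry_out([
  [-0.015, 0.004, -0.005],
  [-0.027, 0.005, -0.008],
  [-0.034, 0.008, -0.01],
  [-0.042, 0.01, -0.013],
  [-0.05, 0.012, -0.016],
  [-0.058, 0.013, -0.018],
  [-0.065, 0.013, -0.021],
  [-0.073, 0.013, -0.023],
  [-0.081, 0.011, -0.026],
  [-0.089, 0.01, -0.029],
  [-0.096, 0.007, -0.032],
  [-0.103, 0.004, -0.035],
  [-0.11, 0.001, -0.038],
  [-0.117, -0.004, -0.041],
  [-0.123, -0.009, -0.043],
  [-0.129, -0.014, -0.046],
  [-0.134, -0.02, -0.049],
  [-0.139, -0.026, -0.051],
  [-0.143, -0.033, -0.054],
  [-0.147, -0.04, -0.056],
], grip=[-1, -1, -1, -1, -1, -1, -1, -1, -1, -1, -1, -1, -1, -1, -1, -1, -1, -1, -1, -1], roll=[0, 0, 0.039, 0.078, 0.117, 0.157, 0.196, 0.236, 0.275, 0.314, 0.354, 0.393, 0.433, 0.472, 0.511, 0.551, 0.59, 0.629, 0.669, 0.708])

```text
time: 7.05
ee_pos: [657.5, 308.9, 127.2]
eef_rot: [0.438, 0.899, 0.001, 0.001]
wrist_force: [-0.2, 0.3, -0.1]
finger_gap: 0.0
finger_force: 0.0
```

```bash
python3 - <<'E'
from dial import *
s=st();R=Ro.from_quat(s["eef_rot"]).as_matrix();print("head",np.arctan2(R[1,0],R[0,0])%6.283, "goal",tcp(.465,19),head(.465))
im=r.read_camera("scene")
u,v=proj("scene",np.array([630,265,100.])).astype(int)
cv2.imwrite("pics/s3.png",cv2.resize(im[v-50:v+50,u-50:u+50],(600,600),interpolation=cv2.INTER_CUBIC))
E
```

```text
7.05 [657.5 308.9 127.2] [4.383e-01 8.988e-01 7.000e-04 7.000e-04] [-0.2  0.3 -0.1] 0.0
head 2.2341451695666152 goal [655.92192719 308.12360444 125.39221251] 2.2357963267948966
```

View pics/s3.png

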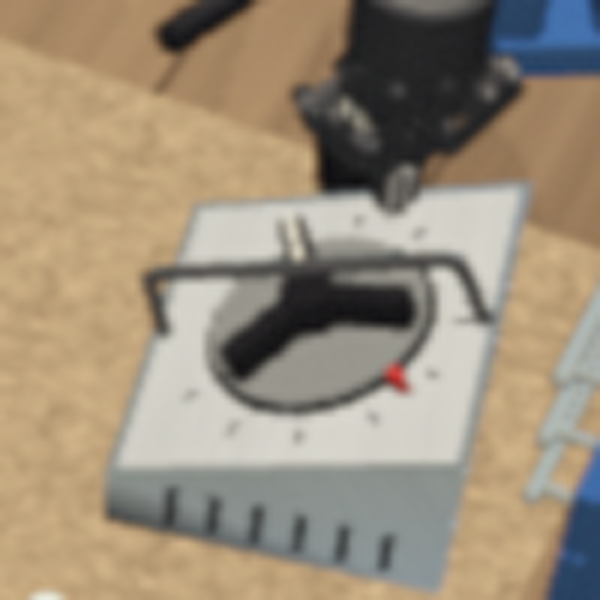

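```bash
python3 - <<'E'
from dial import *
u,v=proj("scene",np.array([630,265,100.])).astype(int)
f=lambda X:((proj("scene",np.array(X,float))-[u-50,v-50])*6).round()
s=st();p=s["ee_pos"]
print("tip",f(p-[0,0,11]),"hub top",f(D+Rp@[0,0,36]),"disc ctr",f(D+Rp@[0,0,9]))
for t in np.arange(0,6.28,.785): print(round(t,2),f(D+Rp@[65*np.cos(t),65*np.sin(t),9]))
print("handle ends",f(D+Rp@[95,0,50]),f(D+Rp@[-95,0,50]))
print("ptr outer",f(D+Rp@[63*np.cos(1.95),63*np.sin(1.95),34]))
E
```

```text
7.1 [658.1 308.6 127.4] [0.4392 0.8984 0.0009 0.0011] [0.6 0.4 0.3] -0.1
tip [381. 251.] hub top [299. 281.] disc ctr [311. 314.]
0.0 [421. 310.]
0.78 [404. 253.]
1.57 [335. 234.]
2.36 [254. 260.]
3.14 [206. 318.]
3.92 [218. 375.]
4.71 [287. 399.]
5.5 [372. 371.]
handle ends [457. 256.] [138. 271.]
ptr outer [283. 213.]
```

```bash
python3 - <<'E'
from dial import *
print(r.finger_overhang)
s=st();p=s["ee_pos"]; o=[]
for c in("scene","top"):
    im=r.read_camera(c)
    u,v=proj(c,np.array([640,290,130.])).astype(int);u0,v0=u-40,v-60
    cr=cv2.resize(im[v0:v0+120,u0:u0+80],(400,600),interpolation=cv2.INTER_CUBIC)
    for X,col in((p,(0,255,0)),(p-[0,0,11],(0,0,255)),(p+[0,0,62],(255,0,0)),(D+Rp@[0,0,36],(255,255,0))):
        q=(proj(c,np.array(X,float))-[u0,v0])*5; cv2.circle(cr,tuple(int(k) for k in q),4,col,-1); print(c,q)
    for t in np.arange(0,6.28,.3):
        q=(proj(c,D+Rp@[65*np.cos(t),65*np.sin(t),9])-[u0,v0])*5; cv2.circle(cr,tuple(int(k) for k in q),2,(255,0,255),-1)
    o.append(cr)
cv2.imwrite("pics/d4.png",np.hstack(o))
E
```

```text
11.0
7.1 [658.1 308.6 127.4] [0.4392 0.8984 0.0009 0.0011] [0.6 0.4 0.3] -0.1
scene [238.99938754 293.48948045]
scene [237.29253326 304.38217211]
scene [249.0229252  229.52191936]
scene [169.33066484 329.48788174]
top [174.29729566 270.94106153]
top [178.55677941 273.85395459]
top [148.86816782 253.55108318]
top [249.57574591 325.94307234]
```

View pics/d4.png

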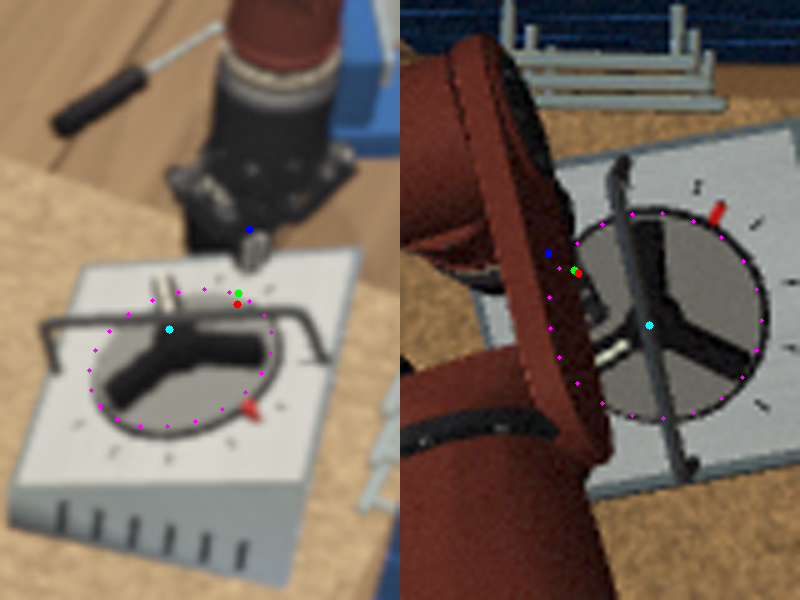

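```bash
python3 - <<'E'
from dial import *
s=st();p=s["ee_pos"]; o=[]
for c in("scene","top"):
    im=r.read_camera(c); im0=cv2.imread(f"pics/{c}0.png")
    u,v=proj(c,np.array([640,290,130.])).astype(int);u0,v0=u-40,v-60
    d=cv2.absdiff(im,im0)[v0:v0+120,u0:u0+80].max(2)
    if c=="scene":
        for y in range(40,70): print(y*5,''.join('#' if q>40 else '+' if q>15 else '.' for q in d[y]))
    cr=cv2.resize(np.minimum(d.astype(int)*3,255).astype(np.uint8),(400,600),interpolation=cv2.INTER_NEAREST); o.append(cr)
E
```

```text
7.2 [657.3 308.8 127. ] [4.366e-01 8.996e-01 6.000e-04 6.000e-04] [-0.5  0.8 -0.9] -0.0
200 ..................................+##+.+.+#++######+.+.##########+..............
205 ...................................++....+#########.+.+#########+...............
210 ......................................+..+#########...+########+................
215 ..........................................++######+...+#######+.................
220 .............................................+++++....#######+..................
225 ..........................................++.........+###+++....................
230 ............................................+.+.+++##+#++.......................
235 ..............................................+.+######+........................
240 ...............................................+#####++.........................
245 ...............................................+#####++.........................
250 .............................................+++.+..+#+.........................
255 .............................................+########+..................
[... 837 characters left out ...]
....................
310 ................................................................................
315 ................................................................................
320 ................................................................................
325 ................................................................................
330 ................................................................................
335 ................................................................................
340 ................................................................................
345 ................................................................................
```

```bash
cat >> f2.py <<'E'
def fz(p):
    c,s=np.cos(p[2]),np.sin(p[2]);R=np.array([[c,-s,0],[s,c,0],[0,0,1]])
    return np.concatenate([proj("wrist",R@np.array(C[k],float)+[p[0],p[1],p[3]],m)-W(u) for k,u in cor.items()])
o=LS(fz,list(P)+[0]);print("wrist zfree",o.x,np.abs(o.fun).max())
tcpp=np.array([558.6,301.2,329.4])
print("cam pos",-np.array(m["R"]).T@m["t"])
for dz in(62,8,0,-11,-24): print(dz,proj("wrist",tcpp+[0,0,dz],m)*1.5625)
s=r.observe();print(s["q"])
E
python3 f2.py
```

```text
wrist only [639.54 265.68   0.21] 2.8675496782842913
ptr in [-2.09 20.46 34.  ] 1.6727967639702985
ptr out [-20.09  60.53  34.  ] 1.8912920390907315
disc [1.21 5.02 9.  ] 1.3334958552932088
arm [-37.   -45.67  34.  ] -2.2517504626289258
wrist zfree [641.87 265.29   0.2  -10.34] 0.8488914000046606
cam pos [497.99 327.32 498.19]
62 [395.45 433.69]
8 [395.05 357.47]
0 [395.01 349.68]
-11 [394.96 339.97]
-24 [394.9  329.75]
[ 0.34  0.49  1.41  0.    1.24 -0.32]
```

Request:
carry_out([
  [0, 0, 0.006],
  [0, 0, 0.012],
  [0, 0, 0.016],
  [0, 0, 0.016],
], grip=[-1, -1, -1, -1], roll=[0, 0, 0, 0])

```text
time: 7.8
ee_pos: [656.1, 308.3, 117.5]
eef_rot: [0.437, 0.899, -0.0, -0.0]
wrist_force: [0.7, -0.4, -0.0]
finger_gap: 0.2
finger_force: 0.0
```

Request:
carry_out([
  [0, 0, 0.003],
  [0, 0, 0.006],
  [0, 0, 0.008],
  [0, 0, 0.008],
], grip=[-1, -1, -1, -1], roll=[0, 0, 0, 0])

```text
time: 8.3
ee_pos: [656.4, 308.4, 113.8]
eef_rot: [0.437, 0.899, -0.0, -0.0]
wrist_force: [-0.4, 0.2, 1.0]
finger_gap: -0.2
finger_force: 0.0
```

Request:
carry_out([
  [0, 0, 0.004],
  [0, 0, 0.008],
  [0, 0, 0.008],
], grip=[-1, -1, -1], roll=[0, 0, 0])

```text
time: 8.68
ee_pos: [656.2, 308.3, 109.6]
eef_rot: [0.437, 0.899, -0.0, -0.0]
wrist_force: [-0.1, -0.2, -0.0]
finger_gap: -0.1
finger_force: 0.0
```

Request:
carry_out([
  [0, 0, 0.004],
  [0, 0, 0.008],
  [0, 0, 0.008],
], grip=[-1, -1, -1], roll=[0, 0, 0])

```text
time: 9.05
ee_pos: [656.2, 308.4, 105.6]
eef_rot: [0.437, 0.899, -0.0, -0.0]
wrist_force: [-0.3, 0.1, -0.3]
finger_gap: 0.0
finger_force: 0.0
```

Request:
carry_out([
  [0, 0, 0.003],
  [0, 0, 0.006],
  [0, 0, 0.006],
], grip=[-1, -1, -1], roll=[0, 0, 0])

```text
time: 9.43
ee_pos: [656.3, 308.4, 102.7]
eef_rot: [0.437, 0.899, -0.0, -0.0]
wrist_force: [-0.1, -0.3, -0.1]
finger_gap: -0.2
finger_force: 0.0
```

```bash
python3 - <<'E'
from dial import *
s=st();p=s["ee_pos"]; o=[]
for c in("scene","top"):
    im=r.read_camera(c); cv2.imwrite(f"pics/{c}5.png",im)
    u,v=proj(c,np.array([640,290,130.])).astype(int);u0,v0=u-40,v-60
    cr=cv2.resize(im[v0:v0+120,u0:u0+80],(400,600),interpolation=cv2.INTER_CUBIC)
    if c=="scene":
        d=cv2.absdiff(im,cv2.imread("pics/scene0.png"))[v0:v0+120,u0:u0+80].max(2)
        for y in range(44,66): print(y*5,''.join('#' if q>40 else '+' if q>15 else '.' for q in d[y]))
    print(c,(proj(c,p-[0,0,11])-[u0,v0])*5)
    o.append(cr)
w=r.camera_model("wrist");im=r.read_camera("wrist");cv2.imwrite("pics/wr5.png",im)
print("wrist",proj("wrist",p-[0,0,11.],w),proj("wrist",D+Rp@[0,0,36],w))
o[0]=cv2.resize(im[150:300,200:300],(400,600),interpolation=cv2.INTER_CUBIC)
cv2.imwrite("pics/d5.png",np.hstack(o))
E
```

```text
9.425 [656.3 308.4 102.7] [ 4.372e-01  8.994e-01 -1.000e-04 -2.000e-04] [-0.1 -0.3 -0.1] -0.2
220 .................................####+##+...+++++.....############..............
225 .................................+###+++++++...+.+++++##########+...............
230 ..................................###+++++##++++++++++#########+................
235 ...................................+#.+++#####++++++++########+.................
240 .......................................++++###++++++.########+..................
245 .........................................++++++.....+#######+...................
250 .........................................+++++#########++++.....................
255 ........................................+#############+.........................
260 .........................................+############..........................
265 ............................................##########..........................
270 ............................................#########+..........................
275 ............................................#########+.............
[... 287 characters left out ...]
...............................++####.............................
300 ...............................................++++.............................
305 ................................................................................
310 ................................................................................
315 ................................................................................
320 ................................................................................
325 ................................................................................
scene [230.95900415 327.64658275]
top [188.090656 283.167238]
wrist [253.01870419 216.94982863] [166.72384318 259.30465556]
```

View pics/d5.png

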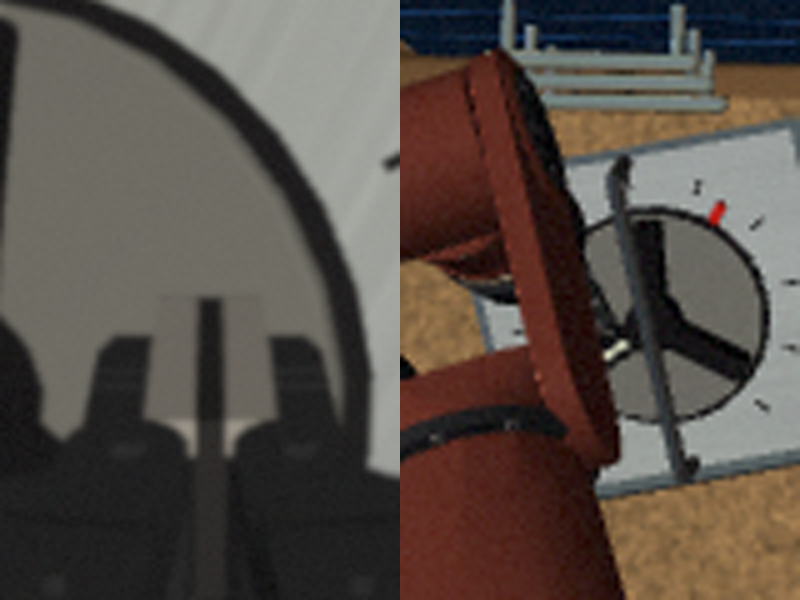

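Request:
carry_out([
  [0, 0, 0.003],
  [0, 0, 0.006],
  [0, 0, 0.006],
], grip=[-1, -1, -1], roll=[0, 0, 0])

```text
time: 9.95
ee_pos: [656.3, 308.3, 99.7]
eef_rot: [0.437, 0.899, -0.0, -0.0]
wrist_force: [0.8, -0.5, -0.3]
finger_gap: -0.1
finger_force: 0.0
```

Request:
carry_out([
  [0, 0, 0.003],
  [0, 0, 0.006],
  [0, 0, 0.006],
], grip=[-1, -1, -1], roll=[0, 0, 0])

```text
time: 10.32
ee_pos: [656.3, 308.4, 96.7]
eef_rot: [0.437, 0.899, -0.0, -0.0]
wrist_force: [0.8, -0.0, -0.3]
finger_gap: -0.1
finger_force: 0.0
```

Request:
carry_out([
  [0, 0, 0.003],
  [0, 0, 0.006],
  [0, 0, 0.006],
], grip=[-1, -1, -1], roll=[0, 0, 0])

```text
time: 10.7
ee_pos: [656.3, 308.4, 93.7]
eef_rot: [0.437, 0.899, -0.0, -0.0]
wrist_force: [-0.2, 0.2, -0.4]
finger_gap: -0.5
finger_force: 0.0
```

Request:
carry_out([
  [0, 0, 0.003],
  [0, 0, 0.006],
  [0, 0, 0.006],
], grip=[-1, -1, -1], roll=[0, 0, 0])

```text
time: 11.08
ee_pos: [656.3, 308.4, 90.7]
eef_rot: [0.437, 0.899, -0.0, -0.0]
wrist_force: [0.3, -0.5, 0.4]
finger_gap: -0.3
finger_force: 0.0
```

```bash
python3 - <<'E'
from dial import *
s=st();p=s["ee_pos"]; o=[]
for c in("scene","top"):
    im=r.read_camera(c); cv2.imwrite(f"pics/{c}6.png",im)
    u,v=proj(c,np.array([640,290,130.])).astype(int);u0,v0=u-40,v-60
    cr=cv2.resize(im[v0:v0+120,u0:u0+80],(400,600),interpolation=cv2.INTER_CUBIC)
    if c=="scene":
        d=cv2.absdiff(im,cv2.imread("pics/scene0.png"))[v0:v0+120,u0:u0+80].max(2)
        for y in range(50,72): print(y*5,''.join('#' if q>40 else '+' if q>15 else '.' for q in d[y]))
    print(c,(proj(c,p-[0,0,11])-[u0,v0])*5)
    o.append(cr)
im=r.read_camera("wrist");cv2.imwrite("pics/wr6.png",im)
o[1]=cv2.resize(im[110:300,180:307],(400,600),interpolation=cv2.INTER_CUBIC)
cv2.imwrite("pics/d6.png",np.hstack(o))
E
```

```text
11.075 [656.3 308.4  90.7] [ 4.372e-01  8.994e-01 -2.000e-04 -2.000e-04] [ 0.3 -0.5  0.4] -0.3
250 ...................................+##+...++..+##############+..................
255 ....................................++######################....................
260 ......................................+####################.....................
265 .......................................###############+.........................
270 ........................................+#############..........................
275 .........................................+###########+..........................
280 ...........................................+#########+..........................
285 ...........................................+#########+..........................
290 ............................................#########+..........................
295 ............................................+#######+...........................
300 ............................................+#######+...........................
305 .............................................++++..+..............
[... 230 characters left out ...]
.......................................
325 ................................................................................
330 ................................................................................
335 ................................................................................
340 ................................................................................
345 ................................................................................
350 ................................................................................
355 ................................................................................
scene [229.12939133 339.13020619]
top [192.54414464 286.20610158]
```

View pics/d6.png

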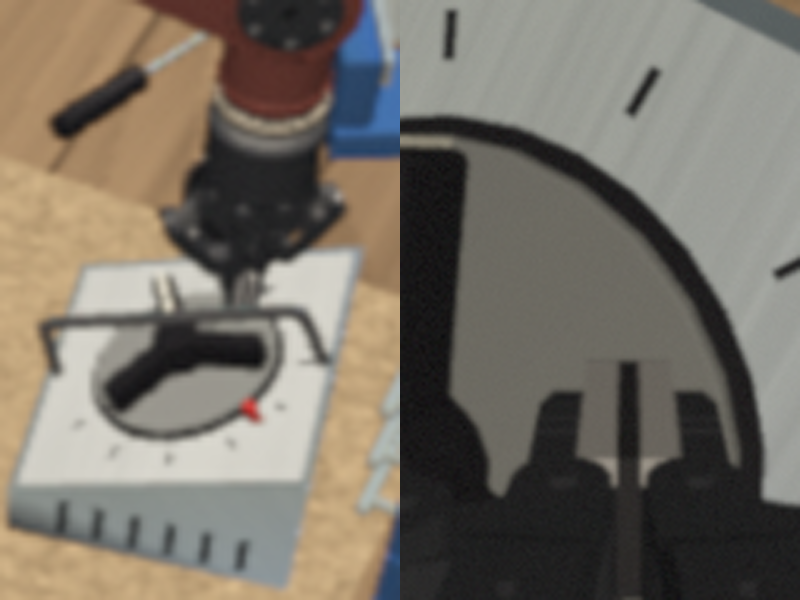

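Request:
carry_out([
  [0, 0, 0.003],
  [0, 0, 0.006],
  [0, 0, 0.006],
], grip=[-1, -1, -1], roll=[0, 0, 0])

```text
time: 11.6
ee_pos: [656.2, 308.4, 87.7]
eef_rot: [0.437, 0.899, -0.0, -0.0]
wrist_force: [-0.1, 0.2, -0.9]
finger_gap: 0.2
finger_force: 0.0
```

Request:
carry_out([
  [0, 0, 0.003],
  [0, 0, 0.006],
  [0, 0, 0.006],
], grip=[-1, -1, -1], roll=[0, 0, 0])

```text
time: 11.98
ee_pos: [656.3, 308.4, 84.7]
eef_rot: [0.437, 0.899, -0.0, -0.0]
wrist_force: [-0.2, 0.0, 0.2]
finger_gap: 0.1
finger_force: 0.0
```

```bash
cat > sift.py <<'E'
from dial import *
import json
np.set_printoptions(suppress=True,precision=1)
s=st();m=r.camera_model("wrist");im=r.read_camera("wrist");cv2.imwrite("pics/wr7.png",im)
print("cam",-np.array(m["R"]).T@m["t"], "tcp",s["ee_pos"])
m1=json.load(open("w1.json"))
a=cv2.imread("pics/w1.png",0)
sf=cv2.SIFT_create(contrastThreshold=.02)
def feat(g,mask=None): return sf.detectAndCompute(g,mask)
ka,da=feat(a)
def mod(dz):
    q=dict(m);R=np.array(m["R"]);q["t"]=np.array(m["t"])-R@np.array([0,0,dz]);return q
for f,dz in(("wr5",18.),("wr7",0.)):
    b=cv2.imread(f"pics/{f}.png",0);kb,db=feat(b)
    mm=[x for x,y in cv2.BFMatcher().knnMatch(da,db,k=2) if x.distance<.75*y.distance]
    out=[]
    for x in mm:
        r1=ray("wrist",*ka[x.queryIdx].pt,m1);r2=ray("wrist",*kb[x.trainIdx].pt,mod(dz))
        X=tri([r1,r2]);g=np.mean([np.linalg.norm(np.cross(X-o,d)) for o,d in(r1,r2)])
        if g<4: out.append(np.r_[X,g,ka[x.queryIdx].pt,(Rp.T@(X-D))])
    out=np.array(out);print(f,len(mm),len(out))
    if len(out):
        tr=np.abs(out[:,6])<105; tr&=np.abs(out[:,7])<112
        print("panel pts local",out[tr][:25,6:]);print("elsewhere z",np.sort(out[~tr][:,2])[::max(1,len(out)//25)])
E
python3 sift.py
```

```text
11.975 [656.3 308.4  84.7] [ 0.4  0.9 -0.  -0. ] [-0.2  0.   0.2] 0.1
cam [615.  359.8 253.4] tcp [656.3 308.4  84.7]
wr5 413 128
panel pts local [[ -16.1   10.8   31. ]
 [  -7.6   19.8   35. ]
 [ -31.7   52.2   30.7]
 [ 101.   -18.3 -138.5]
 [ -54.4  106.8    5.8]
 [ -16.2   85.8    4.8]
 [  86.7   99.1   46.8]
 [  86.7   99.1   46.8]
 [  96.2  101.2    2.1]]
elsewhere z [-1605.8   -10.4    -3.5    -2.6    -1.4    -1.1    -0.9    -0.7    -0.6
    -0.5    -0.4    -0.3    -0.3    -0.2    -0.2    -0.1    -0.1     0.
     0.1     0.4     0.5     1.      1.4     6.5]
wr7 371 93
panel pts local [[-16.   10.7  30.9]
 [-31.7  52.3  30.7]
 [-16.3  85.7   4.2]]
elsewhere z [-109.6   -7.2   -5.4   -3.8   -3.2   -1.9   -1.6   -1.3   -1.2   -0.8
   -0.8   -0.7   -0.6   -0.5   -0.5   -0.5   -0.4   -0.4   -0.3   -0.3
   -0.2   -0.2   -0.1   -0.     0.     0.3    0.5    0.6    0.9    1.8]
```

Request:
carry_out([
  [0, 0, 0.003],
  [0, 0, 0.006],
  [0, 0, 0.006],
], grip=[-1, -1, -1], roll=[0, 0, 0])

```text
time: 12.4
ee_pos: [656.3, 308.4, 81.7]
eef_rot: [0.437, 0.899, -0.0, -0.0]
wrist_force: [0.1, 0.5, -0.3]
finger_gap: -0.1
finger_force: 0.0
```

Request:
carry_out([
  [0, 0, 0.003],
  [0, 0, 0.006],
  [0, 0, 0.006],
], grip=[-1, -1, -1], roll=[0, 0, 0])

```text
time: 12.78
ee_pos: [656.9, 308.6, 80.6]
eef_rot: [0.437, 0.899, 0.0, 0.0]
wrist_force: [-2.0, 0.2, 5.3]
finger_gap: 0.2
finger_force: 2.7
```

```bash
sed -i 's/+\[0,0,11\]/-[0,0,28]/' dial.py; python3 - <<'E'
from dial import *
b=(np.array([656.3,308.4,78.7]),r.observe()["eef_rot"])
p=tcp(1.95,33);y=head(1.95);print(p)
show([(b[0]+[0,0,45],None),(p+[0,0,45],y),(p,y),(tcp(1.95,19),y)],b)
# push relative to p
R=Ro.from_euler('z',y).as_matrix()@np.diag([1,-1,-1])
b2=(p,Ro.from_matrix(R).as_quat())
show([(tcp(1.95,25),y),(tcp(1.95,19),y)]+[(tcp(1.95-.09*k,19),head(1.95-.09*k)) for k in range(1,19)],b2)
E
```

```text
[582.16272141 286.42402323  58.43103941]
[[-0.0, 0.0, -0.09], [0.057, -0.144, -0.05], [0.057, -0.144, 0.04], [0.055, -0.117, 0.032]]
[0.0, -0.709, -0.709, -0.709]
[1, 8, 8, 8]
[[-0.015, 0.0, -0.005], [-0.026, 0.001, -0.009], [-0.035, 0.004, -0.011], [-0.043, 0.006, -0.014], [-0.052, 0.008, -0.017], [-0.06, 0.009, -0.019], [-0.069, 0.009, -0.022], [-0.078, 0.008, -0.025], [-0.086, 0.006, -0.028], [-0.094, 0.004, -0.031], [-0.102, 0.001, -0.035], [-0.11, -0.003, -0.038], [-0.117, -0.008, -0.041], [-0.124, -0.013, -0.044], [-0.13, -0.019, -0.047], [-0.136, -0.026, -0.05], [-0.141, -0.033, -0.052], [-0.145, -0.041, -0.055], [-0.149, -0.049, -0.057], [-0.152, -0.057, -0.059]]
[-0.0, -0.0, 0.043, 0.086, 0.129, 0.172, 0.215, 0.258, 0.301, 0.344, 0.387, 0.43, 0.473, 0.516, 0.559, 0.602, 0.645, 0.688, 0.731, 0.773]
[1, 1, 1, 1, 2, 2, 3, 3, 4, 4, 5, 5, 6, 6, 7, 7, 8, 8, 9, 9]
```

Request:
carry_out([
  [0, 0, -0.09],
  [0, 0, -0.09],
  [0.03, -0.07, -0.08],
  [0.057, -0.144, -0.06],
  [0.057, -0.144, -0.05],
  [0.057, -0.144, -0.05],
  [0.057, -0.144, -0.05],
  [0.057, -0.144, -0.05],
  [0.057, -0.144, -0.05],
  [0.057, -0.144, -0.05],
  [0.057, -0.144, -0.01],
  [0.057, -0.144, 0.02],
  [0.057, -0.144, 0.04],
  [0.057, -0.144, 0.04],
], grip=[-1, -1, -1, -1, -1, -1, -1, -1, -1, -1, -1, -1, -1, -1], roll=[0, 0, -0.09, -0.18, -0.27, -0.36, -0.45, -0.54, -0.63, -0.709, -0.709, -0.709, -0.709, -0.709])

```text
time: 14.52
ee_pos: [580.8, 285.8, 56.8]
eef_rot: [-0.286, 0.958, -0.0, -0.002]
wrist_force: [-0.2, 0.6, -0.3]
finger_gap: 0.3
finger_force: 0.0
```

Request:
carry_out([
  [-0.015, 0, -0.005],
  [-0.026, 0.001, -0.009],
  [-0.035, 0.004, -0.011],
  [-0.043, 0.006, -0.014],
  [-0.052, 0.008, -0.017],
  [-0.052, 0.008, -0.017],
], grip=[-1, -1, -1, -1, -1, -1], roll=[0, 0, 0.043, 0.086, 0.129, 0.129])

```text
time: 15.28
ee_pos: [601.1, 303.3, 67.3]
eef_rot: [-0.155, 0.988, -0.001, -0.001]
wrist_force: [-4.5, -2.9, 0.1]
finger_gap: -0.4
finger_force: 2.0
```

```bash
python3 - <<'E'
from dial import *
f0=1.95-.27;y=head(f0)
b2=(tcp(f0,19),Ro.from_matrix(Ro.from_euler('z',y).as_matrix()@np.diag([1,-1,-1])).as_quat())
show([(tcp(f0-.09*k,19),head(f0-.09*k)) for k in range(1,15)],b2)
E
```

```text
[[-0.008, 0.003, -0.003], [-0.016, 0.005, -0.006], [-0.025, 0.007, -0.009], [-0.034, 0.008, -0.012], [-0.042, 0.007, -0.015], [-0.051, 0.006, -0.018], [-0.059, 0.005, -0.021], [-0.067, 0.002, -0.024], [-0.075, -0.001, -0.027], [-0.083, -0.005, -0.03], [-0.09, -0.01, -0.033], [-0.097, -0.015, -0.036], [-0.103, -0.022, -0.038], [-0.109, -0.028, -0.041]]
[0.043, 0.086, 0.129, 0.172, 0.215, 0.258, 0.301, 0.344, 0.387, 0.43, 0.473, 0.516, 0.559, 0.602]
[1, 1, 2, 2, 3, 3, 4, 4, 5, 5, 6, 6, 7, 7]
```

Request:
carry_out([
  [-0.008, 0.003, -0.003],
  [-0.016, 0.005, -0.006],
  [-0.025, 0.007, -0.009],
  [-0.034, 0.008, -0.012],
  [-0.042, 0.007, -0.015],
  [-0.051, 0.006, -0.018],
  [-0.059, 0.005, -0.021],
  [-0.067, 0.002, -0.024],
  [-0.075, -0.001, -0.027],
  [-0.083, -0.005, -0.03],
  [-0.09, -0.01, -0.033],
  [-0.097, -0.015, -0.036],
  [-0.103, -0.022, -0.038],
  [-0.109, -0.028, -0.041],
  [-0.109, -0.028, -0.041],
], grip=[-1, -1, -1, -1, -1, -1, -1, -1, -1, -1, -1, -1, -1, -1, -1], roll=[0.043, 0.086, 0.129, 0.172, 0.215, 0.258, 0.301, 0.344, 0.387, 0.43, 0.473, 0.516, 0.559, 0.602, 0.602])

```text
time: 17.15
ee_pos: [658.1, 308.6, 88.3]
eef_rot: [0.457, 0.89, 0.001, -0.0]
wrist_force: [-1.8, 2.1, -1.4]
finger_gap: 0.2
finger_force: 1.5
```

```bash
python3 - <<'E'
from dial import *
s=st();print(tcp(.42,19))
im=r.read_camera("top")
cv2.imwrite("pics/t8.png",im)
# angles of dark arms on the arm-top plane, radius 25-60: mean brightness per angle (top camera)
def prof(cam,im,D=D,h=34,r0=30,r1=58):
    g=im.astype(float).mean(2); a=np.arange(-180,180,6)
    return a,np.array([np.mean([cv2.getRectSubPix(g.astype(np.float32),(1,1),tuple(proj(cam,D+Rp@[q*np.cos(t),q*np.sin(t),h])))[0,0] for q in np.arange(r0,r1,4)]) for t in np.radians(a)])
for n in("top0","t8"):
    a,p=prof("top",cv2.imread(f"pics/{n}.png"));print(n,dict(zip(a.tolist(),p.round().astype(int).tolist())))
E
```

```text
17.15 [658.1 308.6  88.3] [ 4.569e-01  8.895e-01  1.100e-03 -3.000e-04] [-1.8  2.1 -1.4] 0.2
[657.77386753 306.92253654  86.96764689]
top0 {-180: 40, -174: 85, -168: 93, -162: 92, -156: 93, -150: 92, -144: 85, -138: 47, -132: 18, -126: 19, -120: 15, -114: 18, -108: 59, -102: 83, -96: 92, -90: 92, -84: 93, -78: 93, -72: 93, -66: 94, -60: 93, -54: 93, -48: 93, -42: 92, -36: 93, -30: 84, -24: 60, -18: 16, -12: 19, -6: 17, 0: 32, 6: 50, 12: 74, 18: 90, 24: 93, 30: 93, 36: 93, 42: 92, 48: 93, 54: 93, 60: 93, 66: 93, 72: 93, 78: 94, 84: 92, 90: 87, 96: 62, 102: 24, 108: 106, 114: 111, 120: 44, 126: 83, 132: 91, 138: 93, 144: 92, 150: 92, 156: 92, 162: 91, 168: 74, 174: 50}
t8 {-180: 44, -174: 94, -168: 101, -162: 101, -156: 102, -150: 101, -144: 101, -138: 101, -132: 101, -126: 102, -120: 101, -114: 99, -108: 80, -102: 22, -96: 20, -90: 23, -84: 26, -78: 66, -72: 94, -66: 101, -60: 102, -54: 101, -48: 102, -42: 102, -36: 101, -30: 102, -24: 102, -18: 102, -12: 102, -6: 97, 0: 48, 6: 53, 12: 30, 18: 51, 24: 170, 30: 51, 36: 44, 42: 38, 48: 27, 54: 25, 60: 24, 66: 20, 72: 24, 78: 28, 84: 28, 90: 29, 96: 30, 102: 33, 108: 32, 114: 33, 120: 36, 126: 38, 132: 25, 138: 19, 144: 20, 150: 23, 156: 72, 162: 98, 168: 83, 174: 55}
```

```bash
python3 - <<'E'
from dial import *
h2=lambda f:f+Y-np.pi/2+2*np.pi
q=lambda f:Ro.from_matrix(Ro.from_euler('z',f).as_matrix()@np.diag([1,-1,-1])).as_quat()
b=(tcp(.42,19),q(head(.42)))
p=tcp(-1.63,33);y=h2(-1.63);print(p,h2(-1.63)-head(.42))
show([(b[0]+[0,0,65],None),(p+[0,0,80],y),(p,y)],b)
b=(p,q(y)); F=[-1.63-.07*k for k in range(0,14)]; print(F[-1])
show([(tcp(-1.63,26),y)]+[(tcp(f,19),h2(f)) for f in F],b)
E
```

```text
[670.12776395 222.30652413  85.25093044] 1.0915926535897933
[[0.0, 0.0, -0.13], [-0.152, -0.078, -0.157], [-0.152, -0.078, 0.003]]
[0.0, -0.521, -0.521]
[2, 6, 6]
-2.54
[[0.013, 0.0, 0.005], [0.026, 0.0, 0.01], [0.033, -0.002, 0.012], [0.039, -0.004, 0.014], [0.045, -0.006, 0.017], [0.052, -0.007, 0.019], [0.059, -0.007, 0.022], [0.065, -0.007, 0.024], [0.072, -0.006, 0.026], [0.079, -0.005, 0.029], [0.085, -0.004, 0.031], [0.092, -0.002, 0.033], [0.098, 0.0, 0.036], [0.104, 0.003, 0.038], [0.11, 0.007, 0.04]]
[-0.0, -0.0, 0.033, 0.067, 0.1, 0.134, 0.167, 0.201, 0.234, 0.267, 0.301, 0.334, 0.368, 0.401, 0.434]
[1, 1, 1, 1, 2, 2, 2, 3, 3, 3, 4, 4, 5, 5, 5]
```

Request:
carry_out([
  [0.008, 0, 0],
  [0.008, 0, -0.07],
  [0.006, 0, -0.15],
  [0, 0, -0.16],
  [-0.05, -0.02, -0.16],
  [-0.1, -0.05, -0.16],
  [-0.152, -0.078, -0.157],
  [-0.152, -0.078, -0.157],
  [-0.152, -0.078, -0.157],
  [-0.152, -0.078, -0.157],
  [-0.152, -0.078, -0.157],
  [-0.152, -0.078, -0.1],
  [-0.152, -0.078, -0.05],
  [-0.152, -0.078, -0.02],
  [-0.152, -0.078, 0.003],
  [-0.152, -0.078, 0.003],
], grip=[-1, -1, -1, -1, -1, -1, -1, -1, -1, -1, -1, -1, -1, -1, -1, -1], roll=[0, 0, 0, 0, -0.08, -0.16, -0.24, -0.32, -0.4, -0.48, -0.521, -0.521, -0.521, -0.521, -0.521, -0.521])

```text
time: 19.2
ee_pos: [669.8, 222.5, 85.4]
eef_rot: [-0.07, 0.998, -0.0, -0.001]
wrist_force: [-0.2, -0.2, -0.4]
finger_gap: -0.1
finger_force: 0.0
```

Request:
carry_out([
  [0.013, 0, 0.005],
  [0.026, 0, 0.01],
  [0.033, -0.002, 0.012],
  [0.039, -0.004, 0.014],
  [0.045, -0.006, 0.017],
  [0.052, -0.007, 0.019],
  [0.059, -0.007, 0.022],
  [0.065, -0.007, 0.024],
  [0.072, -0.006, 0.026],
  [0.079, -0.005, 0.029],
  [0.085, -0.004, 0.031],
  [0.092, -0.002, 0.033],
  [0.098, 0, 0.036],
  [0.098, 0, 0.036],
], grip=[-1, -1, -1, -1, -1, -1, -1, -1, -1, -1, -1, -1, -1, -1], roll=[0, 0, 0.033, 0.067, 0.1, 0.134, 0.167, 0.201, 0.234, 0.267, 0.301, 0.334, 0.368, 0.368])

```text
time: 20.95
ee_pos: [623.6, 215.1, 70.4]
eef_rot: [0.31, 0.951, 0.0, 0.002]
wrist_force: [2.9, -4.4, 2.8]
finger_gap: 0.1
finger_force: 2.2
```

```bash
cat > meas.py <<'E'
from dial import *
import sys
# image-based: tab (red) and white pointer line azimuths on panel, top & scene & wrist
def onp(cam,u,h,m=None):
    o,d=ray(cam,u[0],u[1],m);n=Rp[:,2];q=o+d*(n@(D+n*h-o))/(n@d);return Rp.T@(q-D)
def meas(cam):
    m=r.camera_model(cam);im=r.read_camera(cam);cv2.imwrite(f"pics/{sys.argv[1]}_{cam}.png",im)
    u0=proj(cam,D,m);H,W=im.shape[:2];yy,xx=np.mgrid[:H,:W]
    b,g,rr=[im[...,k].astype(int) for k in range(3)]
    red=(rr>110)&(rr>1.8*g)&(rr>1.8*b)
    wh=(np.minimum(rr,g)>125)&(rr-b>8)
    for nm,M,h,lo,hi in(("red",red,7,62,92),("white",wh,34,15,70)):
        L=np.array([onp(cam,(x,y),h,m) for y,x in zip(*np.nonzero(M&(np.hypot(yy-u0[1],xx-u0[0])<160)))])
        if len(L):
            k=np.hypot(L[:,0],L[:,1]);L=L[(k>lo)&(k<hi)]
        if len(L): c=L.mean(0);print(cam,nm,len(L),c[:2].round(1),"ang deg",round(np.degrees(np.arctan2(c[1],c[0])),1),"rad",np.hypot(*c[:2]).round(1))
st()
for c in("top","scene","wrist"): meas(c)
E
python3 meas.py m1
```

```text
20.95 [623.6 215.1  70.4] [3.095e-01 9.509e-01 2.000e-04 2.300e-03] [ 2.9 -4.4  2.8] 0.1
scene red 8 [ 57.  -46.2] ang deg -39.0 rad 73.4
scene white 233 [ 24.9 -13.2] ang deg -28.0 rad 28.2
wrist white 6199 [12.5 21.9] ang deg 60.2 rad 25.3
```

```bash
python3 - <<'E'
from dial import *
o=[]
for c,n,h in(("top","m1_top",30),("scene","m1_scene",34)):
    im=cv2.imread(f"pics/{n}.png");u,v=proj(c,D+[0,0,20.]).astype(int)
    print(c,u-h,v-h,400/(2*h));o.append(cv2.resize(im[v-h:v+h,u-h:u+h],(400,400),interpolation=cv2.INTER_CUBIC))
cv2.imwrite("pics/m1.png",np.hstack(o))
E
```

```text
top 140 138 6.666666666666667
scene 267 108 5.882352941176471
```

View pics/m1.png

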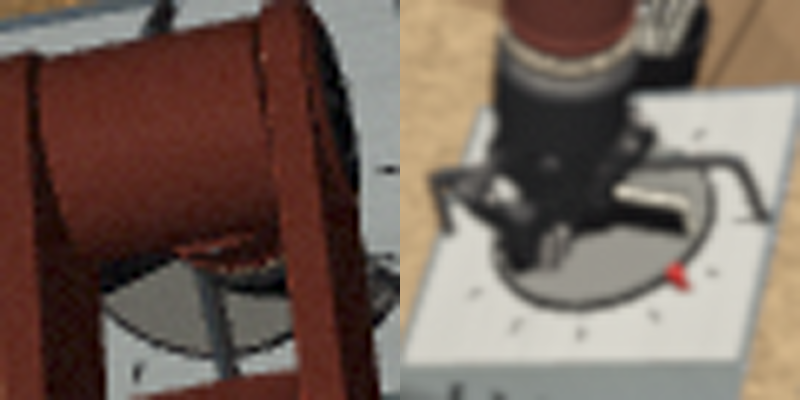

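```bash
python3 - <<'E'
from dial import *
from scipy.optimize import least_squares
S=lambda x,y:np.array([267+(x-400)/5.8824,108+y/5.8824])
def onp(u,h,D):
    o,d=ray("scene",*u);n=Rp[:,2];q=o+d*(n@(D+n*h-o))/(n@d);return Rp.T@(q-D)
rim=[(496,258),(510,283),(540,302),(580,308),(625,301),(660,282),(695,240),(714,200)]
def f(p):
    return [np.hypot(*onp(S(*u),5,D+Rp@[p[0],p[1],0])[:2])-p[2] for u in rim]
o=least_squares(f,[0,0,66]);print(o.x,np.round(o.fun,1))
D2=D+Rp@[o.x[0],o.x[1],0];print(D2)
for nm,u,h in(("white in",(620,190),34),("white out",(686,210),34),("tab top",(678,267),14),("tab base in",(670,272),0),("tab mid",(678,275),7)):
    for DD in(D,D2):
        l=onp(S(*u),h,DD);print(nm,l[:2].round(1),np.degrees(np.arctan2(l[1],l[0])).round(1),np.hypot(*l[:2]).round(1))
E
```

```text
[ 4.86405061 -4.99747357 64.8908435 ] [ 0.  -0.6 -0.3  0.4  1.6  0.2 -3.4  2.1]
[644.17092223 261.80989443  87.66787229]
white in [24.1 -6. ] -14.0 24.8
white in [19.2 -1. ] -3.1 19.3
white out [ 66.9 -24. ] -19.7 71.0
white out [ 62. -19.] -17.0 64.8
tab top [ 62.3 -48.9] -38.1 79.2
tab top [ 57.4 -43.9] -37.4 72.3
tab base in [ 52.3 -39.7] -37.2 65.7
tab base in [ 47.5 -34.7] -36.2 58.8
tab mid [ 60.5 -48.6] -38.8 77.6
tab mid [ 55.7 -43.6] -38.1 70.7
```

```bash
python3 - <<'E'
from dial import *
h2=lambda f:f+Y-np.pi/2+2*np.pi
q=lambda f:Ro.from_matrix(Ro.from_euler('z',f).as_matrix()@np.diag([1,-1,-1])).as_quat()
f=-1.63-.07*12;b=(tcp(f,19),q(h2(f)));g=f-.16
show([(tcp(f-.053,19),h2(f-.053)),(tcp(f-.107,19),h2(f-.107)),(tcp(g,19),h2(g)),(tcp(g,26),h2(g)),(tcp(g,28)+[0,0,120],h2(g)),([690,215,200],h2(g))],b)
E
```

```text
[[0.005, -0.002, 0.002], [0.01, -0.003, 0.003], [0.015, -0.004, 0.005], [0.001, -0.007, 0.002], [-0.003, -0.007, -0.238], [-0.112, 0.09, -0.267]]
[0.025, 0.051, 0.076, 0.076, 0.076, 0.076]
[1, 1, 1, 1, 2, 3]
```

Request:
carry_out([
  [0.005, -0.002, 0.002],
  [0.01, -0.003, 0.003],
  [0.015, -0.004, 0.005],
  [0.015, -0.004, 0.005],
  [0.001, -0.007, 0.002],
  [-0.003, -0.007, -0.1],
  [-0.003, -0.007, -0.2],
  [-0.05, 0.04, -0.267],
  [-0.112, 0.09, -0.267],
  [-0.112, 0.09, -0.267],
  [-0.112, 0.09, -0.267],
  [-0.112, 0.09, -0.267],
], grip=[-1, -1, -1, -1, -1, -1, -1, -1, -1, -1, -1, -1], roll=[0.025, 0.051, 0.076, 0.076, 0.076, 0.076, 0.076, 0.076, 0.076, 0.076, 0.076, 0.076])

```text
time: 22.6
ee_pos: [692.0, 219.4, 200.8]
eef_rot: [0.384, 0.923, -0.001, -0.001]
wrist_force: [0.8, 0.3, -0.1]
finger_gap: -0.0
finger_force: 0.0
```

```bash
cat > wm.py <<'E'
from dial import *
import sys
s=st();m=r.camera_model("wrist");im=r.read_camera("wrist");cv2.imwrite(f"pics/{sys.argv[1]}.png",im)
n=Rp[:,2]
def onp(u,h):
    o,d=ray("wrist",u[0],u[1],m);q=o+d*(n@(D+n*h-o))/(n@d);return Rp.T@(q-D)
# rectified panel view at height h: 4 px/mm, +-100mm ; up = panel +x, left = panel +y
def rect(h,S=3,R=95):
    N=2*R*S; out=np.zeros((N,N,2),np.float32)
    for i in range(N):
        for j in range(N): out[i,j]=proj("wrist",D+Rp@[R-i/S,R-j/S,h],m)
    return cv2.remap(im,out,None,cv2.INTER_LINEAR)
a=rect(34);b=rect(9);cv2.imwrite(f"pics/{sys.argv[1]}_r34.png",a);cv2.imwrite(f"pics/{sys.argv[1]}_r9.png",b)
def loc(M,S=3,R=95): 
    y,x=np.nonzero(M); return np.c_[R-y/S,R-x/S]
for nm,I,f in(("red",b,lambda B,G,Rr:(Rr>90)&(Rr>1.8*G)&(Rr>1.8*B)),("white",a,lambda B,G,Rr:(Rr>110)&(Rr-B>20)&(G-B>8))):
    L=loc(f(*[I[...,k].astype(int) for k in range(3)]))
    if len(L):
        k=np.hypot(*L.T);L=L[(k<90)&(k>(60 if nm=="red" else 15))&((k<62)|(nm=="red"))];c=L.mean(0)
        k=np.hypot(*L.T);t=np.degrees(np.arctan2(L[:,1],L[:,0]));print(nm,len(L),c.round(1),"ang",np.median(t).round(1),t.min().round(1),t.max().round(1),"rad",k.min().round(1),k.max().round(1))
E
python3 wm.py x1; python3 -c "
import cv2,numpy as np
a=cv2.imread('pics/x1_r9.png');b=cv2.imread('pics/x1_r34.png')
cv2.imwrite('pics/x1v.png',cv2.resize(np.hstack([a,b]),(800,400)))"
```

```text
22.6 [692.  219.4 200.8] [ 3.844e-01  9.232e-01 -6.000e-04 -1.300e-03] [ 0.8  0.3 -0.1] -0.0
red 952 [ 57.5 -49.9] ang -41.0 -44.3 -37.5 rad 69.7 82.3
white 1769 [ 35.6 -17.8] ang -26.6 -34.0 -20.4 rad 17.8 61.9
```

View pics/x1v.png

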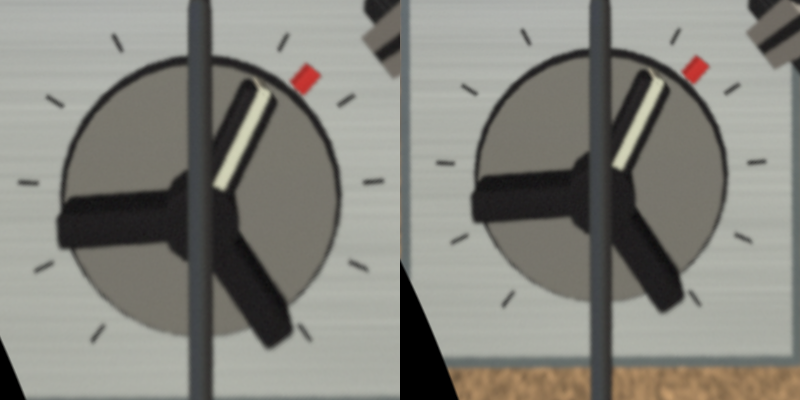

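```bash
cat > wp.py <<'E'
import cv2,numpy as np,sys
from scipy.optimize import least_squares
n=sys.argv[1];S=3;R=95
a=cv2.imread(f"pics/{n}_r34.png").astype(int);b=cv2.imread(f"pics/{n}_r9.png").astype(int)
loc=lambda M:np.c_[R-np.nonzero(M)[0]/S,R-np.nonzero(M)[1]/S]
def pca(L):
    c=L.mean(0);w,v=np.linalg.eigh(np.cov((L-c).T));d=v[:,1];d=d*np.sign(d@c);return c,np.degrees(np.arctan2(d[1],d[0])),np.sqrt(w)
# rim: outer dark->light edge along rays
g=b.sum(2)/3;P=[]
for t in np.radians(np.arange(0,360,3)):
    q=np.arange(72,56,-.25);v=np.array([g[int(round((R-k*np.sin(0)-0-k*np.cos(t)+0)*S)),int(round((R-k*np.sin(t))*S))] for k in q])
    i=np.argmax(v<90)
    if v[0]>120 and i>0: P.append([q[i]*np.cos(t),q[i]*np.sin(t)])
P=np.array(P);o=least_squares(lambda p:np.hypot(P[:,0]-p[0],P[:,1]-p[1])-p[2],[0,0,65],loss="soft_l1");c0=o.x[:2];print("rim",o.x.round(1),len(P),np.abs(o.fun).mean().round(2))
B,G,Q=[a[...,k] for k in range(3)];L=loc((Q>130)&(Q-B>22)&(G-B>10));k=np.hypot(*L.T);L=L[(k>15)&(k<66)]
c,ang,w=pca(L);print("white",len(L),c.round(1),"dir",ang.round(1),"az(rim c)",np.degrees(np.arctan2(*(c-c0)[::-1])).round(1),w.round(1))
B,G,Q=[b[...,k] for k in range(3)];L=loc((Q>100)&(Q>1.8*G)&(Q>1.8*B));k=np.hypot(*L.T);L=L[(k>60)&(k<92)]
c,ang,w=pca(L);print("red",len(L),c.round(1),"dir",ang.round(1),"az(rim c)",np.degrees(np.arctan2(*(c-c0)[::-1])).round(1),w.round(1))
E
python3 wp.py x1; python3 - <<'E'
from dial import *
h2=lambda f:f+Y-np.pi/2+2*np.pi
q=lambda f:Ro.from_matrix(Ro.from_euler('z',f).as_matrix()@np.diag([1,-1,-1])).as_quat()
g=-2.63;b=(np.array([690,215,200.]),q(h2(g)))
F=[-2.54,-2.59,-2.64,-2.69,-2.74,-2.79,-2.84,-2.86]
show([(tcp(g,28)+[0,0,90],h2(g)),(tcp(g,28),h2(g)),(tcp(g,22),h2(g))]+[(tcp(f,19),h2(f)) for f in F],b)
E
```

```text
rim [ 2.3 -0.2 66.4] 82 0.51
white 1598 [ 36.8 -18.3] dir -25.3 az(rim c) -27.7 [ 1.2 13.4]
red 952 [ 57.5 -49.9] dir -39.3 az(rim c) -42.0 [2.5 3.5]
[[0.092, -0.113, 0.089], [0.092, -0.113, 0.269], [0.104, -0.113, 0.271], [0.102, -0.109, 0.269], [0.106, -0.111, 0.271], [0.111, -0.113, 0.272], [0.116, -0.115, 0.274], [0.12, -0.116, 0.275], [0.125, -0.117, 0.276], [0.13, -0.118, 0.277], [0.132, -0.118, 0.278]]
[-0.0, -0.0, -0.0, -0.043, -0.019, 0.005, 0.029, 0.052, 0.076, 0.1, 0.11]
[2, 3, 3, 3, 3, 3, 3, 3, 3, 3, 3]
```

Request:
carry_out([
  [0.05, -0.06, 0.03],
  [0.088, -0.113, 0.089],
  [0.088, -0.113, 0.14],
  [0.088, -0.113, 0.2],
  [0.088, -0.113, 0.24],
  [0.088, -0.113, 0.269],
  [0.088, -0.113, 0.269],
  [0.104, -0.113, 0.271],
  [0.111, -0.113, 0.272],
  [0.116, -0.115, 0.274],
  [0.12, -0.116, 0.275],
  [0.125, -0.117, 0.276],
  [0.125, -0.117, 0.276],
  [0.11, -0.117, 0.274],
  [0.1, -0.117, 0.2],
  [0.1, -0.117, 0.1],
  [0.05, -0.06, 0],
  [0, 0, 0],
  [0, 0, 0],
], grip=[-1, -1, -1, -1, -1, -1, -1, -1, -1, -1, -1, -1, -1, -1, -1, -1, -1, -1, -1], roll=[0, 0, 0, 0, 0, 0, 0, 0, 0.005, 0.029, 0.052, 0.076, 0.076, 0.076, 0.076, 0.07, 0.03, 0, 0])

```text
time: 25.02
ee_pos: [695.4, 219.4, 201.9]
eef_rot: [0.385, 0.923, 0.001, 0.0]
wrist_force: [-0.3, -0.0, 0.1]
finger_gap: -0.1
finger_force: 0.0
```

```bash
python3 wm.py x2;python3 wp.py x2
```

```text
25.025 [695.4 219.4 201.9] [3.848e-01 9.230e-01 7.000e-04 0.000e+00] [-0.3 -0.   0.1] -0.1
red 939 [ 56.6 -49.7] ang -41.3 -44.8 -37.8 rad 68.9 81.4
white 1824 [ 32.6 -22.4] ang -34.5 -42.8 -29.1 rad 17.3 62.0
rim [ 1.5 -0.1 66.3] 75 0.38
white 1626 [ 33.4 -22.8] dir -32.5 az(rim c) -35.5 [ 1.3 13.2]
red 939 [ 56.6 -49.7] dir -38.4 az(rim c) -42.0 [2.5 3.5]
```

```bash
python3 - <<'E'
from dial import *
st()
h2=lambda f:f+Y-np.pi/2+2*np.pi
q=lambda f:Ro.from_matrix(Ro.from_euler('z',f).as_matrix()@np.diag([1,-1,-1])).as_quat()
g=-2.63;b=(np.array([690,215,200.]),q(h2(g)))
F=[-2.80,-2.84,-2.87,-2.90,-2.92,-2.94,-2.96,-2.98,-3.0]
show([(tcp(-2.77,27),h2(-2.77))]+[(tcp(f,19),h2(f)) for f in F],b)
E
```

```text
25.075 [693.4 219.4 200.7] [ 3.849e-01  9.230e-01 -2.000e-04 -1.300e-03] [-0.3 -0.1 -1.3] 0.0
[[0.108, -0.119, 0.274], [0.126, -0.117, 0.276], [0.13, -0.118, 0.277], [0.133, -0.118, 0.278], [0.136, -0.118, 0.278], [0.138, -0.119, 0.279], [0.14, -0.119, 0.279], [0.142, -0.119, 0.28], [0.144, -0.119, 0.28], [0.146, -0.119, 0.28]]
[0.067, 0.081, 0.1, 0.115, 0.129, 0.139, 0.148, 0.158, 0.167, 0.177]
[3, 3, 3, 3, 3, 3, 3, 3, 3, 3]
```

Request:
carry_out([
  [0.05, -0.06, 0.03],
  [0.1, -0.117, 0.089],
  [0.1, -0.117, 0.14],
  [0.1, -0.117, 0.2],
  [0.1, -0.117, 0.24],
  [0.1, -0.117, 0.269],
  [0.108, -0.119, 0.274],
  [0.12, -0.117, 0.275],
  [0.126, -0.117, 0.276],
  [0.13, -0.118, 0.277],
  [0.133, -0.118, 0.278],
  [0.137, -0.118, 0.278],
  [0.137, -0.118, 0.278],
  [0.12, -0.117, 0.276],
  [0.11, -0.117, 0.2],
  [0.11, -0.117, 0.1],
  [0.05, -0.06, 0],
  [0, 0, 0],
  [0, 0, 0],
], grip=[-1, -1, -1, -1, -1, -1, -1, -1, -1, -1, -1, -1, -1, -1, -1, -1, -1, -1, -1], roll=[0.02, 0.05, 0.067, 0.067, 0.067, 0.067, 0.067, 0.074, 0.081, 0.1, 0.115, 0.127, 0.127, 0.12, 0.12, 0.1, 0.05, 0, 0])

```text
time: 27.45
ee_pos: [695.5, 219.9, 201.9]
eef_rot: [0.385, 0.923, 0.001, -0.0]
wrist_force: [-0.1, 0.7, -0.9]
finger_gap: -0.0
finger_force: 0.0
```

```bash
python3 wm.py x3;python3 wp.py x3
```

```text
27.45 [695.5 219.9 201.9] [ 3.848e-01  9.230e-01  1.100e-03 -2.000e-04] [-0.1  0.7 -0.9] -0.0
red 937 [ 56.6 -49.6] ang -41.3 -44.6 -37.7 rad 69.0 81.4
white 1838 [ 28.7 -27.5] ang -43.7 -52.1 -38.5 rad 17.4 62.0
rim [ 1.6 -0.1 66.2] 75 0.18
white 1656 [ 29.7 -28.2] dir -41.2 az(rim c) -44.9 [ 1.4 13.4]
red 937 [ 56.6 -49.6] dir -39.2 az(rim c) -42.0 [2.5 3.4]
```

```bash
python3 - <<'E'
from dial import *
s=st()
R=Ro.from_quat(s["eef_rot"]).as_matrix();print(np.arctan2(R[1,0],R[0,0]))
show([([690,215,260],None),([400,-270,260],-.2)],(np.array([690,215,200.]),s["eef_rot"]))
E
```

```text
27.5 [693.4 219.8 200.7] [ 0.3849  0.9229  0.     -0.0015] [-0.7 -0.3 -1.1] 0.2
2.3513300397864723
[[0.0, -0.0, -0.12], [-0.281, -1.095, -0.12]]
[0.0, 1.218]
[1, 14]
```

Request:
carry_out([
  [0, 0, -0.12],
  [-0.02, -0.08, -0.12],
  [-0.25, -0.98, -0.12],
  [-0.25, -0.98, -0.12],
  [-0.25, -0.98, -0.12],
  [-0.25, -0.98, -0.12],
  [-0.25, -0.98, -0.12],
  [-0.25, -0.98, -0.12],
  [-0.25, -0.98, -0.12],
  [-0.25, -0.98, -0.12],
  [-0.25, -0.98, -0.12],
  [-0.25, -0.98, -0.12],
  [-0.25, -0.98, -0.12],
], grip=[-1, -1, 0, 0, 0, 0, 0, 0, 0, 0, 0, 0, 0], roll=[0, 0.08, 0.16, 0.24, 0.32, 0.4, 0.48, 0.56, 0.64, 0.72, 0.8, 0.88, 0.96])

```text
time: 29.12
ee_pos: [432.2, -212.8, 260.4]
eef_rot: [0.986, 0.167, -0.001, -0.002]
wrist_force: [0.1, 0.4, 0.4]
finger_gap: 42.7
finger_force: 0.0
```

```bash
python3 - <<'E'
from dial import *
s=st();R=Ro.from_quat(s["eef_rot"]).as_matrix();print(np.arctan2(R[1,0],R[0,0]),s["q"])
show([([400,-270,260],-.2)])
E
```

```text
29.125 [ 432.2 -212.8  260.4] [ 9.860e-01  1.669e-01 -7.000e-04 -1.800e-03] [0.1 0.4 0.4] 42.7
0.3354080435281879 [-6.04326816e-01 -1.37524377e-01  1.87334802e+00  1.53962626e-03
  1.40932636e+00  6.30812882e-01]
[[-0.099, 0.087, 0.001]]
[0.256]
[3]
```

Request:
carry_out([
  [-0.099, 0.087, 0],
  [-0.099, 0.087, 0],
  [-0.099, 0.087, 0],
  [-0.099, 0.087, 0],
  [-0.099, 0.087, 0],
], grip=[0, 0, 0, 0, 0], roll=[0.085, 0.17, 0.256, 0.256, 0.256])

```text
time: 29.75
ee_pos: [401.1, -271.0, 261.3]
eef_rot: [0.995, -0.096, -0.0, -0.001]
wrist_force: [-0.2, 0.2, 1.1]
finger_gap: 42.6
finger_force: 0.0
```

```bash
cat > tg.py <<'E'
from h import *
import json,sys
np.set_printoptions(suppress=True,precision=1)
n=sys.argv[1];s=st();m=r.camera_model("wrist");im=r.read_camera("wrist");cv2.imwrite(f"pics/{n}.png",im)
json.dump({k:np.array(m[k]).tolist() for k in("fx","fy","cx","cy","R","t")},open(f"{n}.json","w"))
print("cam",-np.array(m["R"]).T@m["t"])
B,G,Q=[im[...,k].astype(int) for k in range(3)]
red=((Q>100)&(Q>2.2*G)&(Q>2.2*B)).astype(np.uint8)
k,lab,stt,_=cv2.connectedComponentsWithStats(red);i=1+np.argmax(stt[1:,4]);M=(lab==i).astype(np.uint8);print("red area",stt[i])
cs,h=cv2.findContours(M,cv2.RETR_CCOMP,cv2.CHAIN_APPROX_NONE)
for c,hh in zip(cs,h[0]):
    if len(c)<20: continue
    W=np.array([atz("wrist",*p,6.,m)[:2] for p in c[:,0].astype(float)],np.float32)
    rc=cv2.minAreaRect(W);print("outer" if hh[3]<0 else "inner",len(c),"ctr",np.array(rc[0]),"size",np.array(rc[1]),"ang",round(rc[2],1))
for t in("tag","tag_hole","peg_tip","peg_root","tag_stand"):
    o=r.look_for("wrist",t);print(t,[(np.round(q["location"],0),round(q["confidence"],2)) for q in o[:1]])
br=((Q>110)&(Q-B>60)&(G-B>25)&(Q<1.8*G)&(Q>1.1*G)).astype(np.uint8)
k,lab,stt,ce=cv2.connectedComponentsWithStats(br)
for i in np.argsort(-stt[1:,4])[:5]+1: print("brass?",stt[i],ce[i])
for nm,X in(("tip",[558.8,-260,227]),("root",[601,-269.5,190])): print(nm,proj("wrist",np.array(X,float),m))
E
python3 tg.py t1
```

```text
29.75 [ 401.1 -271.   261.3] [ 1.  -0.1 -0.  -0. ] [-0.2  0.2  1.1] 42.6
cam [ 464.6 -283.8  429.9]
red area [ 232   79   36   90 1970]
outer 243 ctr [ 449.4 -276.1] size [ 49.1 128.5] ang 78.5
inner 65 ctr [ 392.4 -264.6] size [43.4  8.8] ang 79.0
inner 100 ctr [ 433.5 -272.7] size [25.7 51.8] ang 78.7
inner 65 ctr [ 471.3 -280.8] size [43.7  8.6] ang 78.9
inner 56 ctr [ 493.1 -285. ] size [28.2 28.1] ang 33.4
tag [(array([ 444., -276.,    8.]), 0.73)]
tag_hole [(array([ 448., -278.,    6.]), 0.71)]
peg_tip [(array([ 596., -268.,    9.]), 0.71)]
peg_root [(array([ 451., -274.,    9.]), 0.2)]
tag_stand [(array([ 598., -271.,   13.]), 0.8)]
brass? [   37     0   351   243 32989] [218.5 117.3]
brass? [ 398    0  112  178 6924] [465.5 100.5]
brass? [   0   96  117  163 6857] [ 46.1 190.3]
brass? [  0  22  53  52 962] [23.2 48.7]
brass? [  2  75  21  27 230] [12.2 87.7]
tip [193.3  -7. ]
root [204.9 -34.9]
```

```bash
python3 - <<'E'
from dial import *
s=st();show([([434.7,-273.1,200],-.2007),([434.7,-273.1,20],-.2007)])
E
```

```text
30.05 [ 401.7 -271.9  262. ] [ 9.953e-01 -9.690e-02  0.000e+00 -1.000e-04] [-0.1  0.2  0.8] 42.7
[[0.065, -0.01, 0.124], [0.065, -0.01, 0.484]]
[0.003, 0.003]
[2, 4]
```

Request:
carry_out([
  [0.065, -0.01, 0.05],
  [0.065, -0.01, 0.1],
  [0.065, -0.01, 0.124],
  [0.065, -0.01, 0.124],
  [0.065, -0.01, 0.124],
], grip=[0, 0, 0, 0, 0], roll=[0.003, 0.003, 0.003, 0.003, 0.003])

```text
time: 30.68
ee_pos: [434.9, -274.0, 201.2]
eef_rot: [0.995, -0.1, 0.001, 0.001]
wrist_force: [0.2, -0.5, 0.0]
finger_gap: 42.8
finger_force: 0.0
```

```bash
python3 - <<'E'
from dial import *
import json
s=st();m=r.camera_model("wrist");im=r.read_camera("wrist");cv2.imwrite("pics/g1.png",im)
json.dump({k:np.array(m[k]).tolist() for k in("fx","fy","cx","cy","R","t")},open("g1.json","w"))
a=proj("wrist",np.array([558.8,-260,230.]),m);b=proj("wrist",np.array([601,-269.5,190.]),m);print(a,b)
x0,x1=int(min(a[0],b[0]))-22,int(max(a[0],b[0]))+22;y0,y1=max(0,int(min(a[1],b[1]))-20),int(max(a[1],b[1]))+25
hsv=cv2.cvtColor(im,cv2.COLOR_BGR2HSV)[y0:y1,x0:x1];print(x0,y0)
# text map: hue/sat/val letters
for row in range(0,y1-y0,2):
    print(y0+row,' '.join(f"{h:3d}/{s_//10:2d}/{v//10:2d}" for h,s_,v in hsv[row,::4]))
E
```

```text
30.675 [ 434.9 -274.   201.2] [ 9.949e-01 -1.005e-01  8.000e-04  6.000e-04] [ 0.2 -0.5  0. ] 42.8
[171.9530262   6.9735178] [192.23838176 -32.10022803]
149 0
0  16/10/15  15/10/12  16/10/13  16/11/14  20/13/15  20/13/15  19/14/15  17/14/12  18/14/10  15/11/14  16/ 8/13  12/ 3/ 7  12/ 3/ 7  15/ 3/ 7  13/ 3/ 7  13/ 3/ 7  15/ 3/ 7
2  16/11/15  16/10/13  16/10/13  17/11/13  20/13/15  20/13/15  18/14/15  17/14/12  16/14/ 9  16/10/12  15/ 9/13  13/ 4/ 7  15/ 3/ 7  12/ 3/ 7  11/ 3/ 7  15/ 3/ 7  15/ 3/ 7
4  16/10/14  16/10/13  16/10/14  16/11/13  20/13/15  20/13/15  17/14/14  17/14/11  17/13/ 9  16/10/13  16/10/13  12/ 3/ 8  15/ 3/ 7  14/ 3/ 7  17/ 3/ 7  13/ 3/ 7  12/ 3/ 7
6  16/10/13  15/10/14  16/11/15  16/11/15  19/14/15  19/14/15  17/14/13  17/14/ 9  16/12/ 9  16/10/13  16/10/14  16/ 7/11  15/ 3/ 7  14/ 3/ 7  14/ 3/ 7  12/ 3/ 7  13/ 3/ 7
8  16/10/13  15/10/15  16/10/14  16/10/14  17/14/14  17/14/14  17/15/11  18/14/ 8  16/10/11  16/10/13  15/10/14  15/ 8/12  15/ 3/ 7  12/ 3/ 7  12/ 3/ 7  14/ 3/ 7  14/ 4/ 7
10  16/10/13  16/10/15  16/10/14  16/10/14  16/11/14  18/14/11  17/13/ 9  17/12/ 8
[... 1120 characters left out ...]
11/ 3/ 7
24  17/10/13  17/10/14  16/11/15  15/10/14  16/10/16  16/10/14  16/10/13  16/10/16  15/10/14 114/ 1/ 6 111/ 2/ 6 107/ 2/ 7 107/ 2/ 6 111/ 2/ 6  15/ 3/ 7  15/ 3/ 7  15/ 3/ 7
26  16/10/14  16/10/14  16/10/14  16/10/13  16/11/15  16/10/15  17/10/14  16/10/16  16/10/13 107/ 2/ 6 109/ 3/ 6 114/ 1/ 6 105/ 2/ 6 105/ 3/ 6  10/ 2/ 8  15/ 3/ 7  12/ 3/ 7
28  16/10/14  16/10/14  15/10/12  16/10/13  16/10/14  16/10/15  16/10/14  15/10/15  17/ 9/11 107/ 2/ 6 107/ 2/ 6 110/ 2/ 6 103/ 2/ 6 107/ 2/ 6  10/ 1/ 8  15/ 3/ 7  10/ 3/ 7
30  15/10/12  15/10/13  16/10/12  16/10/14  16/10/12  16/11/13  16/10/13  16/10/14  15/ 7/10 110/ 2/ 6 107/ 2/ 6 105/ 2/ 6 109/ 2/ 7 103/ 2/ 6 130/ 1/ 7  14/ 3/ 7  14/ 3/ 7
```

Request:
carry_out([
  [0, 0.002, 0.1],
  [0, 0.002, 0.2],
  [0, 0.002, 0.3],
  [0, 0.002, 0.38],
  [0, 0.002, 0.4],
  [0, 0.002, 0.4],
], grip=[0, 0, 0, 0, 0, 0], roll=[0, 0, 0, 0, 0, 0])

```text
time: 31.48
ee_pos: [434.8, -275.0, 0.8]
eef_rot: [0.995, -0.1, 0.0, 0.0]
wrist_force: [0.3, 0.1, 0.2]
finger_gap: 42.7
finger_force: 0.0
```

Request:
carry_out([
  [0, 0, 0.008],
  [0, 0, 0.016],
  [0, 0, 0.02],
  [0, 0, 0.02],
], grip=[0, 0, 0, 0], roll=[0, 0, 0, 0])

```text
time: 31.98
ee_pos: [434.2, -274.4, -9.9]
eef_rot: [0.995, -0.1, 0.0, 0.0]
wrist_force: [0.2, -0.3, 0.2]
finger_gap: 42.6
finger_force: 0.0
```

Request:
carry_out([
  [0, -0.002, 0.006],
  [0, -0.002, 0.012],
  [0, -0.002, 0.012],
], grip=[0, 0, 0], roll=[0, 0, 0])

```text
time: 32.35
ee_pos: [434.1, -273.2, -16.4]
eef_rot: [0.995, -0.1, -0.0, -0.0]
wrist_force: [-0.5, -0.3, 0.8]
finger_gap: 42.9
finger_force: 0.0
```

Request:
carry_out([
  [0, 0, 0.004],
  [0, 0, 0.008],
  [0, 0, 0.008],
], grip=[0, 0, 0], roll=[0, 0, 0])

```text
time: 32.72
ee_pos: [434.2, -273.3, -20.2]
eef_rot: [0.995, -0.1, -0.0, -0.0]
wrist_force: [0.2, 0.3, -0.2]
finger_gap: 42.3
finger_force: 0.0
```

Request:
carry_out([
  [0, 0, 0],
  [0, 0, 0],
  [0, 0, 0],
  [0, 0, 0],
  [0, 0, 0],
  [0, 0, 0],
], grip=[-1, -1, -1, -1, -1, -1], roll=[0, 0, 0, 0, 0, 0], newtons=60)

```text
time: 33.48
ee_pos: [434.7, -273.8, -19.7]
eef_rot: [0.995, -0.1, 0.0, 0.0]
wrist_force: [-0.2, -1.0, 2.5]
finger_gap: 22.3
finger_force: 61.4
```

Request:
carry_out([
  [0, 0, -0.06],
  [0, 0, -0.16],
  [0, 0, -0.28],
  [0, 0, -0.4],
  [0, 0, -0.52],
  [0, 0, -0.54],
  [0, 0, -0.54],
], grip=[-1, -1, -1, -1, -1, -1, -1], roll=[0, 0, 0, 0, 0, 0, 0])

```text
time: 34.35
ee_pos: [434.2, -273.2, 249.7]
eef_rot: [0.995, -0.1, -0.0, -0.0]
wrist_force: [0.3, -0.2, -1.7]
finger_gap: 22.8
finger_force: 61.1
```

```bash
cat > peg.py <<'E'
from dial import *
import json,sys
n=sys.argv[1];s=st();m=r.camera_model("wrist");im=r.read_camera("wrist");cv2.imwrite(f"pics/{n}.png",im)
json.dump({k:np.array(m[k]).tolist() for k in("fx","fy","cx","cy","R","t")},open(f"{n}.json","w"))
print("cam",-np.array(m["R"]).T@m["t"])
a=proj("wrist",np.array([558.8,-260,230.]),m);b=proj("wrist",np.array([601,-269.5,190.]),m);print("pred tip,root",a,b)
hsv=cv2.cvtColor(im,cv2.COLOR_BGR2HSV);x0=int(a[0])-35;x1=int(b[0])+40;y0=max(0,int(b[1])-25);y1=int(a[1])+25
M=((hsv[...,1]>=120)&(hsv[...,2]>70)&(hsv[...,0]>12)&(hsv[...,0]<25)).astype(np.uint8)
print(x0,y0)
for y in range(y0,y1,2): print(y,''.join('#' if M[y,x] else ('o' if hsv[y,x,1]<60 else '.') for x in range(x0,x1)))
B,G,Q=[im[...,k].astype(int) for k in range(3)]
red=((Q>100)&(Q>2.2*G)&(Q>2.2*B)).astype(np.uint8);print("red rows",np.nonzero(red.sum(1))[0][[0,-1]] if red.any() else None)
cs,h=cv2.findContours(red,cv2.RETR_CCOMP,cv2.CHAIN_APPROX_NONE)
for c,hh in zip(cs,h[0]):
    if len(c)>30: print("in" if hh[3]>=0 else "out",len(c),cv2.minAreaRect(c))
print("hole px expected (60 ahead, tag top z=ee+20+6)",proj("wrist",s["ee_pos"]+Ro.from_quat(s["eef_rot"]).as_matrix()[:,0]*60+[0,0,26],m))
E
python3 peg.py p1
```

```text
34.35 [ 434.2 -273.2  249.7] [ 9.949e-01 -1.004e-01 -1.000e-04 -1.000e-04] [ 0.3 -0.2 -1.7] 22.8
cam [ 497.38365931 -286.42860518  418.30689588]
pred tip,root [192.18045187  30.19380864] [204.51234175  -6.6903779 ]
157 0
0 ..................................ooo.##############.ooooooooooooooooo.................
2 ......................................#############.ooooooooooooooooooo................
4 .....................................#############.oooooooooooooooooooo................
6 ....................................##############.ooooooooooooooooooooo...............
8 ...................................##############.oooooooooooooooooooooo...............
10 ..................................###############.ooooooooooooooooooooooo..............
12 .................................###############.ooooooooooooooooooooooooooooooo.......
14 ................................###############.ooooooooooooooooooooooooooooooooooooo..
16 ................................###############.ooooooooooooooooooooooooooooooooooooooo
18 ...............................###############.ooooooooooooooo
[... 1400 characters left out ...]
...........................oooooooooooooooooooooooooooooooooooooooooooooooooooooo
52 .................................oooooooooooooooooooooooooooooooooooooooooooooooooooooo
54 ..................................ooooooooooooooooooooooooooooooooooooooooooooooooooooo
red rows [ 34 312]
out 137 ((252.5, 309.5), (5.0, 65.0), 90.0)
out 134 ((252.10435485839844, 292.9430236816406), (52.160648345947266, 13.906787872314453), 2.337306022644043)
out 553 ((252.0, 157.0), (152.0, 102.0), 90.0)
in 180 ((252.0, 168.5), (84.0, 11.0), 0.0)
in 157 ((251.50003051757812, 121.50000762939453), (55.154327392578125, 55.154327392578125), 45.0)
hole px expected (60 ahead, tag top z=ee+20+6) [251.57499768 121.98712903]
```

```bash
python3 - <<'E'
from dial import *
import json
from scipy.optimize import least_squares
m=json.load(open("p1.json"));g=json.load(open("g1.json"))
tip=atz("wrist",192.3,28.5,232.4,m);print("tip@232.4",tip.round(1)," g1:",atz("wrist",172.,4.5,232.4,g).round(1), "tri",tri([ray("wrist",192.3,28.5,m),ray("wrist",172.,4.5,g)]).round(1))
f=lambda p:proj("wrist",tip+p[0]*np.array([np.cos(p[1]),np.sin(p[1]),-1])/2**.5,m)-[201.7,0.5]
o=least_squares(f,[30,-.2]);print("s,yaw",o.x,np.abs(o.fun).max())
for psi in(o.x[1],-.2): print("root",tip+60*np.array([np.cos(psi),np.sin(psi),-1])/2**.5)
# top-camera bar/peg yaw: brass mask in the top picture
im=cv2.imread("pics/top0.png");hs=cv2.cvtColor(im,cv2.COLOR_BGR2HSV)
u=proj("top",np.array([575,-265,205.])).astype(int);w=hs[u[1]-15:u[1]+15,u[0]-15:u[0]+15]
M=(w[...,1]>165)&(w[...,2]>100)&(w[...,0]>13);y,x=np.nonzero(M)
if len(x)>8:
    P=np.c_[x,y].astype(float);c=P.mean(0);v=np.linalg.svd(P-c)[2][0]*(-1 if np.linalg.svd(P-c)[2][0][1]<0 else 1);c+=u-15
    q=P@v-(P@v).mean();print("top brass",len(x),"ends",c+v*q.min(),c+v*q.max(),"pred tip/root",proj("top",tip),proj("top",tip+60*np.array([np.cos(-.2),np.sin(-.2),-1])/2**.5))
E
```

```text
tip@232.4 [ 559.1 -260.6  232.4]  g1: [ 559.1 -260.7  232.4] tri [ 559.4 -260.5  231.7]
s,yaw [45.85361618 -0.20116506] 5.684341886080802e-14
root [ 600.71253776 -269.09818295  189.97359313]
root [ 600.72238606 -269.04974471  189.97359313]
top brass 40 ends [349.72028984 180.97669052] [350.17496567 195.02669914] pred tip/root [350.26524013 194.988003  ] [349.97577123 181.85888796]
```

```bash
python3 - <<'E'
from dial import *
s=st();b=(np.array([434.3,-273.3,249.8]),s["eef_rot"])
t=lambda e:np.array([600.7-.98*(e+60),-269.05+.1993*(e+60),190+e-23.])
show([([*t(60)[:2],250],-.2007)]+[(t(e),-.2007) for e in(60,54,48,42,36,32,28,25,23)],b)
E
```

```text
34.4 [ 433.3 -272.6  247.9] [ 0.9949 -0.1004 -0.0015 -0.001 ] [-1.4 -0.1 -2.3] 22.7
[[0.084, -0.075, -0.001], [0.085, -0.075, 0.045], [0.097, -0.075, 0.057], [0.109, -0.075, 0.069], [0.121, -0.075, 0.081], [0.133, -0.075, 0.093], [0.141, -0.075, 0.101], [0.149, -0.074, 0.109], [0.155, -0.074, 0.115], [0.159, -0.074, 0.119]]
[-0.0, -0.0, -0.0, -0.0, -0.0, -0.0, -0.0, -0.0, -0.0, -0.0]
[1, 1, 2, 2, 2, 2, 2, 2, 2, 2]
```

Request:
carry_out([
  [0.04, -0.04, -0.001],
  [0.085, -0.075, -0.001],
  [0.085, -0.075, 0.01],
  [0.085, -0.075, 0.03],
  [0.085, -0.075, 0.045],
  [0.085, -0.075, 0.045],
  [0.085, -0.075, 0.045],
], grip=[-1, -1, -1, -1, -1, -1, -1], roll=[0, 0, 0, 0, 0, 0, 0])

```text
time: 35.28
ee_pos: [483.4, -245.6, 227.6]
eef_rot: [0.995, -0.101, 0.0, 0.0]
wrist_force: [-0.4, -0.1, -1.0]
finger_gap: 22.8
finger_force: 61.1
```

```bash
python3 - <<'E'
from dial import *
s=st();R=Ro.from_quat(s["eef_rot"]).as_matrix();print(np.arctan2(R[1,0],R[0,0]))
t=lambda e:np.array([600.7-.98*(e+60),-269.05+.1993*(e+60),190+e-23.])
print(t(60));show([(t(e),-.2007) for e in(60,54,48,42,36,32,28,25,23)])
m=r.camera_model("wrist");im=r.read_camera("wrist");cv2.imwrite("pics/h1.png",im)
hs=cv2.cvtColor(im,cv2.COLOR_BGR2HSV);M=((hs[...,1]>=120)&(hs[...,2]>70)&(hs[...,0]>12)&(hs[...,0]<25))
p=proj("wrist",np.array([559.1,-260.6,232.4]),m);print("tip pred",p,"hole pred",proj("wrist",s["ee_pos"]+R[:,0]*60+[0,0,26],m))
y0=int(p[1])-20;x0=int(p[0])-45
red=(im[...,2]>100)&(im[...,2]>2.2*im[...,1].astype(int))
for y in range(max(0,y0-30),y0+80,3): print(y,''.join('r' if red[y,x] else '#' if M[y,x] else '.' for x in range(x0,x0+90)))
E
```

```text
35.275 [ 483.4 -245.6  227.6] [ 9.949e-01 -1.007e-01  1.000e-04  1.000e-04] [-0.4 -0.1 -1. ] 22.8
-0.20178056054793386
[ 483.1   -245.134  227.   ]
[[-0.001, -0.001, 0.001], [0.011, -0.001, 0.013], [0.023, -0.001, 0.025], [0.035, -0.001, 0.037], [0.047, -0.001, 0.049], [0.055, -0.001, 0.057], [0.063, -0.001, 0.065], [0.069, -0.001, 0.071], [0.073, -0.001, 0.075]]
[-0.001, -0.001, -0.001, -0.001, -0.001, -0.001, -0.001, -0.001, -0.001]
[1, 1, 1, 1, 1, 1, 1, 1, 1]
tip pred [250.87972415  89.57574687] hole pred [251.61971496 121.96399533]
39 .......................................###############....................................
42 .......................................###############....................................
45 .......................................###############....................................
48 .......................................###############....................................
51 .......................................###############....................................
54 ......................................################...............................
[... 2235 characters left out ...]
...................rrrrrrrrrrrrrrrr
129 rrrrrrrrrrrrrrrrrrrrr....................................................rrrrrrrrrrrrrrrrr
132 rrrrrrrrrrrrrrrrrrrrrr................................................#.rrrrrrrrrrrrrrrrrr
135 rrrrrrrrrrrrrrrrrrrrrrrr...............................................rrrrrrrrrrrrrrrrrrr
138 rrrrrrrrrrrrrrrrrrrrrrrrrr..........................................rrrrrrrrrrrrrrrrrrrrrr
141 rrrrrrrrrrrrrrrrrrrrrrrrrrrr..#..................................rrrrrrrrrrrrrrrrrrrrrrrrr
144 rrrrrrrrrrrrrrrrrrrrrrrrrrrrrrrr..............................rrrrrrrrrrrrrrrrrrrrrrrrrrrr
147 rrrrrrrrrrrrrrrrrrrrrrrrrrrrrrrrrrrrrrr................rrrrrrrrrrrrrrrrrrrrrrrrrrrrrrrrrrr
```

Laterally aligned; lower along the peg.

Request:
carry_out([
  [0.005, -0.001, 0.007],
  [0.011, -0.001, 0.013],
  [0.017, -0.001, 0.019],
  [0.023, -0.001, 0.025],
  [0.029, -0.001, 0.031],
  [0.035, -0.001, 0.037],
  [0.035, -0.001, 0.037],
], grip=[-1, -1, -1, -1, -1, -1, -1], roll=[0, 0, 0, 0, 0, 0, 0])

```text
time: 36.2
ee_pos: [500.8, -248.1, 208.6]
eef_rot: [0.995, -0.1, -0.0, -0.0]
wrist_force: [0.2, -0.4, -1.4]
finger_gap: 22.8
finger_force: 61.1
```

Request:
carry_out([
  [0.006, 0, 0.006],
  [0.012, 0, 0.012],
  [0.018, 0, 0.018],
  [0.024, 0, 0.024],
  [0.029, 0, 0.029],
  [0.034, 0, 0.034],
  [0.034, 0, 0.034],
  [0.034, 0, 0.034],
], grip=[-1, -1, -1, -1, -1, -1, -1, -1], roll=[0, 0, 0, 0, 0, 0, 0, 0])

```text
time: 37.2
ee_pos: [517.5, -251.7, 192.1]
eef_rot: [0.995, -0.1, 0.0, 0.0]
wrist_force: [-0.7, 0.4, -1.4]
finger_gap: 22.7
finger_force: 61.1
```

```bash
python3 - <<'E'
from dial import *
s=st();R=Ro.from_quat(s["eef_rot"]).as_matrix();m=r.camera_model("wrist");im=r.read_camera("wrist");cv2.imwrite("pics/h2.png",im)
hs=cv2.cvtColor(im,cv2.COLOR_BGR2HSV);M=((hs[...,1]>=120)&(hs[...,2]>70)&(hs[...,0]>12)&(hs[...,0]<25))
p=proj("wrist",s["ee_pos"]+R[:,0]*60+[0,0,26],m);print("hole pred",p)
red=(im[...,2]>100)&(im[...,2]>2.2*im[...,1].astype(int))
for y in range(75,165,4): print(y,''.join('r' if red[y,x] else '#' if M[y,x] else '.' for x in range(215,290)))
E
```

```text
37.2 [ 517.5 -251.7  192.1] [ 0.9949 -0.1004  0.      0.    ] [-0.7  0.4 -1.4] 22.7
hole pred [251.6469887  121.95111624]
75 .............................#################.............................
79 .............................##################............................
83 rrrrrrrrrrrrrrrrrrrrrrrrrrrrrrrrrrrrrrrrrrrrrrrrrrrrrrrrrrrrrrrrrrrrrrrrrrr
87 rrrrrrrrrrrrrrrrrrrrrrrrrrrrrrrrrrrrrrrrrrrrrrrrrrrrrrrrrrrrrrrrrrrrrrrrrrr
91 rrrrrrrrrrrrrrrrrrrrrrrrrrrrrrrrrrrrrrrrrrrrrrrrrrrrrrrrrrrrrrrrrrrrrrrrrrr
95 rrrrrrrrrrrrrrrrrrrrrrrrrrrrr...########....rrrrrrrrrrrrrrrrrrrrrrrrrrrrrrr
99 rrrrrrrrrrrrrrrrrrrrrr.......##################.....rrrrrrrrrrrrrrrrrrrrrrr
103 rrrrrrrrrrrrrrrrr...........###################..........rrrrrrrrrrrrrrrrrr
107 rrrrrrrrrrrrrr..............###################.............rrrrrrrrrrrrrrr
111 rrrrrrrrrrrr................###################...............rrrrrrrrrrrrr
115 rrrrrrrrrrr.................###################................rrrrrrrrrrrr
119 rrrrrrrrrr..................###################.................rrrrrrrrrrr
123 rrrrrrrrrr...........
[... 154 characters left out ...]
............#####################..............rrrrrrrrrrrrr
135 rrrrrrrrrrrrr..............######################............rrrrrrrrrrrrrr
139 rrrrrrrrrrrrrrrrr..........######################......#..rrrrrrrrrrrrrrrrr
143 rrrrrrrrrrrrrrrrrrrrr.....#######################....rrrrrrrrrrrrrrrrrrrrrr
147 rrrrrrrrrrrrrrrrrrrrrrrrrr.#####################.rrrrrrrrrrrrrrrrrrrrrrrrrr
151 rrrrrrrrrrrrrrrrrrrrrrrrrr.#####################.rrrrrrrrrrrrrrrrrrrrrrrrrr
155 rrrrrrrrrrrrrrrrrrrrrrrrrr.#####################.rrrrrrrrrrrrrrrrrrrrrrrrrr
159 rrrrrrrrrrrrrrrrrrrrrrrrrr.#####################.rrrrrrrrrrrrrrrrrrrrrrrrrr
163 rrrrrrrrrrrrrrrrrrrrrrrrrrr.###################..rrrrrrrrrrrrrrrrrrrrrrrrrr
```

Request:
carry_out([
  [0, 0, 0],
  [0, 0, 0],
  [0, 0, 0],
  [0, 0, 0],
  [0, 0, 0],
  [0, 0, 0],
  [0, 0, -0.02],
  [0, 0, -0.1],
  [-0.1, 0, -0.15],
  [-0.15, 0, -0.15],
], grip=[0.6, 0.6, 0.6, 0.6, 0.6, 0.6, 0.6, 0.6, 0.6, 0.6], roll=[0, 0, 0, 0, 0, 0, 0, 0, 0, 0])

```text
time: 38.5
ee_pos: [444.3, -237.5, 271.0]
eef_rot: [0.995, -0.1, 0.003, 0.002]
wrist_force: [0.3, -0.2, 0.2]
finger_gap: 68.6
finger_force: 0.0
```

Request:
carry_out([
  [-0.06, 0, 0],
  [-0.06, 0, 0],
  [-0.06, 0, 0],
  [-0.06, 0, 0],
  [-0.06, 0, 0],
  [-0.06, 0, 0],
], grip=[0.6, 0.6, 0.6, 0.6, 0.6, 0.6], roll=[0, 0, 0, 0, 0, 0])

```text
time: 39.25
ee_pos: [414.9, -230.7, 266.8]
eef_rot: [0.995, -0.1, -0.0, -0.0]
wrist_force: [-0.2, -0.8, 0.1]
finger_gap: 68.1
finger_force: 0.0
```

```bash
cat > chk.py <<'E'
from dial import *
st();np.set_printoptions(suppress=True,precision=1)
u=np.array([np.cos(-.2),np.sin(-.2),0]);v=np.array([-u[1],u[0],0]);root=np.array([600.7,-269.05,190.])
# expected red silhouette if hanging: hole rests on the peg's upper side near the root
for c in("scene","top"):
    im=r.read_camera(c).astype(int);cv2.imwrite(f"pics/end_{c}.png",im)
    red=(im[...,2]>90)&(im[...,2]>2*im[...,1])&(im[...,2]>2*im[...,0])
    k,lab,stt,ce=cv2.connectedComponentsWithStats(red.astype(np.uint8))
    for i in range(1,k):
        if stt[i,4]>12: print(c,"red",stt[i],ce[i])
    for z in(206,186,130,76): print(z,[proj(c,root-u*3+w*v+[0,0,z-190.]).round(0) for w in(-25,25)])
    o=r.look_for(c,"tag");print([(np.round(q["location"]),round(q["confidence"],2)) for q in o[:1]])
E
python3 chk.py
```

```text
39.25 [ 414.9 -230.7  266.8] [ 9.950e-01 -1.003e-01 -2.000e-04 -2.000e-04] [-0.2 -0.8  0.1] 68.1
scene red [204 253   7  23  48] [207.2 264. ]
206 [array([203., 256.]), array([215., 242.])]
186 [array([203., 259.]), array([216., 246.])]
130 [array([205., 268.]), array([217., 255.])]
76 [array([207., 276.]), array([219., 263.])]
[(array([ 598., -289.,  175.]), 0.45)]
top red [334 179  26   6  67] [347.1 181.8]
top red [450 197   5   5  15] [452.1 198.7]
top red [ 305  233   97   96 1698] [354.5 273.2]
top red [351 267  60  83 677] [379.9 308.3]
top red [225 343  48  21 258] [248.3 349.5]
206 [array([360., 184.]), array([342., 180.])]
186 [array([358., 185.]), array([341., 181.])]
130 [array([354., 187.]), array([337., 183.])]
76 [array([350., 189.]), array([334., 185.])]
[(array([ 593., -258.,  155.]), 0.64)][ WARN:0@1.369] global loadsave.cpp:1063 imwrite_ Unsupported depth image for selected encoder is fallbacked to CV_8U.
```

```bash
python3 - <<'E'
from dial import *
import cv2
im=cv2.imread("pics/end_top.png");im=cv2.resize(im,None,fx=4,fy=4,interpolation=cv2.INTER_CUBIC).astype(int)
def onp(x,y,h):
    o,d=ray("top",(x+.5)/4-.5,(y+.5)/4-.5);n=Rp[:,2];q=o+d*(n@(D+n*h-o))/(n@d);return (Rp.T@(q-D))[:2]
u=(proj("top",D)*4).astype(int);w=160;I=im[u[1]-w:u[1]+w,u[0]-w:u[0]+w];B,G,Q=[I[...,k] for k in range(3)]
def pts(M,h): return np.array([onp(x+u[0]-w,y+u[1]-w,h) for y,x in zip(*np.nonzero(M))])
L=pts((Q>110)&(Q-B>15)&(G-B>5),34);k=np.hypot(*L.T);L=L[(k<70)&(k>8)]
c=L.mean(0);v=np.linalg.svd(L-c,full_matrices=False)[2][0];v*=np.sign(v@c);print("white",len(L),c,"dir",np.degrees(np.arctan2(v[1],v[0])),"az",np.degrees(np.arctan2(c[1],c[0])))
T=pts((Q>90)&(Q>1.7*G)&(Q>1.7*B),10);k=np.hypot(*T.T);T=T[(k>60)&(k<95)];t=T.mean(0);print("red",len(T),t,"az",np.degrees(np.arctan2(t[1],t[0])))
s=v@(t-c);print("miss of the stripe's line at the tab mm",np.cross(v,t-c))
E
```

```text
Traceback (most recent call last):
  File "h.py", line 5, in ray
    m=m or r.camera_model(cam); R=np.array(m["R"]);t=np.array(m["t"])
           ~~~~~~~~~~~~~~^^^^^
ValueError: time passes only in moves, steps and waits
```

```bash
python3 - <<'E' 2>&1 | tail -6
from dial import *
m0=r.camera_model("top")
im=cv2.imread("pics/end_top.png");im=cv2.resize(im,None,fx=4,fy=4,interpolation=cv2.INTER_CUBIC).astype(int)
def onp(x,y,h):
    o,d=ray("top",(x+.5)/4-.5,(y+.5)/4-.5,m0);n=Rp[:,2];q=o+d*(n@(D+n*h-o))/(n@d);return (Rp.T@(q-D))[:2]
u=(proj("top",D,m0)*4).astype(int);w=160;I=im[u[1]-w:u[1]+w,u[0]-w:u[0]+w];B,G,Q=[I[...,k] for k in range(3)]
def pts(M,h): return np.array([onp(x+u[0]-w,y+u[1]-w,h) for y,x in zip(*np.nonzero(M))])
L=pts((Q>110)&(Q-B>15)&(G-B>5),34);k=np.hypot(*L.T);L=L[(k<70)&(k>8)]
c=L.mean(0);v=np.linalg.svd(L-c,full_matrices=False)[2][0];v*=np.sign(v@c);print("white",len(L),c,"dir",np.degrees(np.arctan2(v[1],v[0])),"az",np.degrees(np.arctan2(c[1],c[0])))
T=pts((Q>90)&(Q>1.7*G)&(Q>1.7*B),10);k=np.hypot(*T.T);T=T[(k>60)&(k<95)];t=T.mean(0);print("red",len(T),t,"az",np.degrees(np.arctan2(t[1],t[0])))
print("miss mm",v[0]*(t-c)[1]-v[1]*(t-c)[0])
E
```

```text
white 249 [ 30.62825699 -27.14276183] dir -42.80968195858723 az -41.54736264618432
red 157 [ 58.32089163 -49.66009153] az -40.414310269768436
miss mm 2.2999013282179774
```

```bash
python3 -c "
from h import *
st();print(r.close_job())"
```

```text
39.45 [ 414.6 -230.6  266.9] [ 9.949e-01 -1.004e-01 -1.000e-04 -1.000e-04] [ 0.6  0.4 -0. ] 68.2
the job is handed in; nothing more can be done
None
```

I handed the job in at 39.5 s of 67 s, with no verdict returned: the dial pointer measures about 2 mm past the red tab (5 mm allowed), and the final images show the tag hanging on the peg, with the gripper clear.

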